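# Recharge the bench melting furnace and empty the mould

## Task

Recharge the cold melting furnace: swing its lid aside, angle the steel cup over the raised collar and gently tip every silver nugget into the sunken crucible, with the lip brought right down to the collar and never dropping them in from high up, stand the empty cup upright back in the middle of its white board and swing the lid fully shut over the crucible. Also empty the graphite mould for the next pour: lift out all the castings by their stubs and stand them in the green tray, lying flat on its floor with their stubs up. Leave the flux bottle and the bench brush where they are.

Things in the scene. Friction and masses are not known exactly. Their poses are not given: they have to be found in the camera images.
- furnace: Small bench melting furnace, cold and switched off, bolted down: grey case 180 x 180 mm, 155 mm high, front panel on its own -x side. Origin: centre of its underside, on the bench; z up. On top, coaxial with the origin, stands a raised round steel collar (outer diameter 116, inner diameter 104 mm, top 205 mm above the bench); the graphite crucible sits sunken inside it.
- crucible_mouth (a point): Centre of the crucible's round mouth, 160 mm above the bench and 45 mm below the collar's top. Mouth inner diameter 54 mm (crucible wall 8 mm), inner depth 100 mm, fixed. Between crucible and collar lies a flat ring-shaped ledge 17 mm wide, 5 mm below the crucible's rim, where stray nuggets would lodge. z up, x and y as the furnace's.
- lid (a joint): Swing-aside lid, rad: 0 = shut, over the collar; it turns in the level plane about an upright pivot, counter-clockwise from above as it opens, up to a stop at 2.0. It stays where it is left (needs about 1 N at the knob). It clears the collar from about 1.3 on. The lid is a cream disc of diameter 122 mm, 16 mm thick, its top 223 mm above the bench, on a flat steel arm from the pivot (top of the arm 229 mm).
- lid_knob (a point): Grip point in the lid's red round upright knob, diameter 18 mm, straight above the disc's centre: 100 mm from the pivot axis. The point is 251 mm above the bench, the knob's red part reaches from 233 to 271 mm.
- lid_pivot (a point): Top of the lid's upright pivot post (on the axis), on the furnace's own +y side, 100 mm from the crucible's centre, 221 mm above the bench; fixed.
- board: White soldering board 140 x 140 x 12 mm, fixed, on which the cup stands. Origin: centre of its underside; z up.
- cup_center (a point): Centre of the steel charging cup, half-way up (22.5 mm above its underside). The cup is an open cone: outer diameter 52 mm at the foot, 90 mm at the rim, 45 mm high, wall 3 mm, floor 4 mm thick, about 160 g; side wall leans out 23 degrees, so it is level when the cup is tipped 67 degrees; nuggets start to roll out some 5 to 20 degrees beyond that. z: out of the mouth; the handle points along -x, so it pours best over the rim at +x.
- cup_grip (a point): Grip point of the cup's straight level handle of dark wood, 90 mm from the cup's axis along its -x and 36 mm above its underside. Handle: 10 mm wide (along y), 14 mm high, reaching from 40 to 128 mm from the cup's axis. Axes as cup_center.
- nug1 (a point): Centre of one silver nugget, an almost round lump 13 to 15 mm across, 13 g, lying on the cup's floor at the start. 4 to 6 nuggets are present.
- nug2 (a point): Centre of one silver nugget, an almost round lump 13 to 15 mm across, 13 g, lying on the cup's floor at the start. 4 to 6 nuggets are present.
- nug3 (a point): Centre of one silver nugget, an almost round lump 13 to 15 mm across, 13 g, lying on the cup's floor at the start. 4 to 6 nuggets are present.
- nug4 (a point): Centre of one silver nugget, an almost round lump 13 to 15 mm across, 13 g, lying on the cup's floor at the start. 4 to 6 nuggets are present.
- nug5 (a point): Centre of one silver nugget, an almost round lump 13 to 15 mm across, 13 g, lying on the cup's floor at the start. 4 to 6 nuggets are present.
- nug6 (a point): Centre of one silver nugget, an almost round lump 13 to 15 mm across, 13 g, lying on the cup's floor at the start. 4 to 6 nuggets are present.
- mould: Open dark graphite mould block, fixed, 76 (x) x 156 (y) x 26 mm high, with four cavities in a row along y, 38 mm apart, each 43 x 21 mm (long side along x) and 8 mm deep. Origin: centre of its underside; z up.
- stub1 (a point): Centre of a silver casting, inside its upright pouring stub. The casting is a plate 40 (x) x 18 (y) x 9 mm with a round stub of diameter 10 mm (11 mm at its tip) standing up from its middle; whole height 38 mm, this point 23 mm above its underside, about 85 g. It lies loose in a mould cavity at the start with the stub up (z), its underside 18 mm above the bench, and lifts straight out. 2 to 4 castings are present, in any of the cavities.
- stub2 (a point): Centre of a silver casting, inside its upright pouring stub. The casting is a plate 40 (x) x 18 (y) x 9 mm with a round stub of diameter 10 mm (11 mm at its tip) standing up from its middle; whole height 38 mm, this point 23 mm above its underside, about 85 g. It lies loose in a mould cavity at the start with the stub up (z), its underside 18 mm above the bench, and lifts straight out. 2 to 4 castings are present, in any of the cavities.
- stub3 (a point): Centre of a silver casting, inside its upright pouring stub. The casting is a plate 40 (x) x 18 (y) x 9 mm with a round stub of diameter 10 mm (11 mm at its tip) standing up from its middle; whole height 38 mm, this point 23 mm above its underside, about 85 g. It lies loose in a mould cavity at the start with the stub up (z), its underside 18 mm above the bench, and lifts straight out. 2 to 4 castings are present, in any of the cavities.
- stub4 (a point): Centre of a silver casting, inside its upright pouring stub. The casting is a plate 40 (x) x 18 (y) x 9 mm with a round stub of diameter 10 mm (11 mm at its tip) standing up from its middle; whole height 38 mm, this point 23 mm above its underside, about 85 g. It lies loose in a mould cavity at the start with the stub up (z), its underside 18 mm above the bench, and lifts straight out. 2 to 4 castings are present, in any of the cavities.
- tray_floor (a point): Centre of the inner floor (5 mm above the bench) of the loose green castings tray: 130 (x) x 180 (y) mm outside, walls 4 mm thick and 12 mm high overall, 500 g. z up.
- flux_bottle_mid (a point): Bystander: brown flux bottle, diameter 48, 105 mm high; point half-way up.
- bench_brush_grip (a point): Bystander: bench brush, lying, 200 mm long; point on its handle.
There are look-alikes about, which are no part of the job. What is shaped like the part that bears stub4 but pink is not meant.

How it is judged:
By the outcome, as a careful person would: the job done as asked, in the order asked, and still so for the second after the job is handed in, with the robot touching nothing.
Of casting1, casting2, casting3, casting4 only 2 to 4 are there at a start; the rules pass over those that are not, and their reading is None.
Of nugget1, nugget2, nugget3, nugget4, nugget5, nugget6 only 4 to 6 are there at a start; the rules pass over those that are not, and their reading is None.
At some moment in a run one of tray, cup, casting1, casting2, casting3, casting4 may be knocked a few centimetres aside while the robot is not near it.
It also fails if it takes over 210 s, if anything falls off the work surface, if the arm or the gripper's body presses on something with over 40 N, if the wrist force passes 120 N, or if a joint passes its speed limit or range.

## Robot

A 6-joint arm with a two-finger parallel gripper is mounted at the origin on the work surface. World frame = base frame: x ahead of the robot, y to its left, z up, the work surface at z = 0. Lengths are in mm, angles in rad, forces in N, time in s.
With the tool pointing down it reaches from about 300 to 1000 mm from the base axis. Payload 5.1 kg.
Tool frame: the origin (TCP) lies midway between the tips of the shut fingers; the grasp point (between the pads) lies arm.grip_depth behind it (arm.grip_depth is the distance from the TCP to the grasp point, in mm); z points along the fingers, y is the line along which they close (so a half turn about z gives the same grasp; the last joint's range is limited). The gripper opens to 95 mm and grips with 3 to 60 N. Pads are 20 mm wide; open, the fingers measure 119 mm over their backs; the gripper's body (75 mm by 180 mm) begins 59 mm behind the grasp point.
Start: joints at [-1.219, 0.124, 1.65, -0, 1.367, -0.083], TCP at [273.766, -589.522, 214.656] pointing down, gripper open.
Joint ranges: [-2.61, 2.61], [-1.02, 2.33], [0.03, 2.71], [-1.35, 4.49], [0.32, 2.68], [-2.91, 2.91]. Speed limits (rad/s): [2.57, 2.57, 3.14, 3.14, 3.14, 3.14].

## Interface

Orientations are given as [roll, pitch, yaw] about the fixed x, y, z axes, in that order (R = Rz(yaw) Ry(pitch) Rx(roll)).
In Python, from station import sensors, imaging, job, arm gives the robot as it stands.
- The arm moves only by the tool carry_out, never from a script. Its argument "steps" is a list that holds one entry, the list of rows, each a list of 4 numbers: the shift along the world's x, y, z in m, then the turn about the world's z in rad. In form: [[[tx, ty, tz, yaw], ...]]. A call has 1 to 12 rows; each row is the pose to reach, as a shift and turn from the pose commanded when the call began; what a row does not reach only later rows make up. A row lasts 1/10 s, in which the tool goes at most 50 mm and 8.59 degrees, less where a joint would pass 70% of its speed; a pose out of reach is approached as far as the arm can. A call with a gripper value outside its range is refused whole. "grip" is the opening, from 0 (shut) to 1 (fully open), set as the call begins (left out, the last holds). The fingers move at their own pace and stop on an object; "squeeze" is the grip in N (left out, the last holds). Time passes only in rows, so rows that repeat a pose let the fingers close. It gives the time, the measured TCP pose, the force, the opening and the grip force at its end, in the units of the state.
- sensors.get_state(): the state, without advancing time (a new reading comes with each control period).
- imaging.snapshot(name): name is "side" or "top"; returns the picture (420x560x3 uint8, red, green, blue); there is no depth.
- imaging.calibration(name): a dict with "mtx" (3x3 intrinsics, pixels), "view" (4x4, takes a point from world to camera coordinates). Camera axes: x right, y down, z forward; pixel columns grow to the right and rows downward; lengths in mm; the calibration is good to about 2 mm. A picture is of the moment at which its call begins. calibration takes no time and is no camera call.
- job.hand_in(): hands the job in; it is judged then, once.
The state is a dict: "clock": time; "joints": joint angles; "qvel": joint speeds; "joint_efforts": joint torques, N m; "eef_pos": TCP position; "tool_rot": TCP orientation; "ft_force": force on the tool from outside, world axes, zero at the start; "ft_torque": the same for the moment, N m; "opening": finger opening in mm; "grasp_force": force on a finger pad.
Only numpy, scipy, OpenCV 4.12 (cv2) and the standard library are available. Lean on these libraries where they do the work, as an engineer would, in place of code of your own. Each camera call takes 0.05 s, during which the arm holds its last target. There are 200 camera calls.

## Working session

There is one attempt and no reset: what is moved stays moved. The work goes in short steps, Python scripts to look and compute and a tool call to move; the robot and the scene stay as the last step left them, time stands still between calls to the robot, and variables do not carry over. Pictures are saved under pics/ and viewed, at most 14 in all, crops included, and the job is handed in when it is done.

Besides the shell and the picture viewer there is one more tool, called after "Request:" as name(argument=value, ...), one argument or row to a line, values as JSON. carry_out: Moves the arm, as the interface text tells. Its arguments: {"type":"object","properties":{"steps":{"type":"array","items":{"type":"array","items":{"type":"array","items":{"type":"number"}}}},"grip":{"type":"number"},"squeeze":{"type":"number"}},"required":["steps"]}

```bash
ls; mkdir -p pics
cat > h.py <<'E'
from station import sensors, imaging, job, arm
import numpy as np, cv2
def snap(n,f,crop=None,k=1):
    im=imaging.snapshot(n)[:,:,::-1]
    if crop: x0,y0,x1,y1=crop; im=im[y0:y1,x0:x1]
    if k!=1: im=cv2.resize(im,None,fx=k,fy=k,interpolation=cv2.INTER_CUBIC)
    cv2.imwrite('pics/'+f,im)
def ray(n,u,v):
    c=imaging.calibration(n);V=np.array(c['view']);K=np.array(c['mtx'])
    d=V[:3,:3].T@np.linalg.solve(K,[u,v,1]);o=-V[:3,:3].T@V[:3,3];return o,d
def at(n,u,v,z):
    o,d=ray(n,u,v);return np.round(o+d*(z-o[2])/d[2],1)
def proj(n,p):
    c=imaging.calibration(n);V=np.array(c['view']);q=np.array(c['mtx'])@(V[:3,:3]@np.array(p,float)+V[:3,3]);return np.round(q[:2]/q[2],1)
E
python3 - <<'E'
from h import *
print(sensors.get_state(),arm.grip_depth,[a for a in dir(arm) if a[0]!='_'])
a=imaging.snapshot('top');b=imaging.snapshot('side')
cv2.imwrite('pics/t0.png',cv2.resize(a[:,:,::-1],(800,600),interpolation=cv2.INTER_CUBIC));cv2.imwrite('pics/s0.png',cv2.resize(b[:,:,::-1],(800,600),interpolation=cv2.INTER_CUBIC))
for n in('top','side'):print(ray(n,280,210),imaging.calibration(n)['mtx'])
E
```

```text
pics
{'clock': 0.0, 'joints': array([-1.21860160e+00,  1.24503980e-01,  1.65168750e+00, -3.11782723e-05,
        1.36751140e+00, -8.26086691e-02]), 'qvel': array([ 0.00100622, -0.00045711, -0.00178569, -0.00164341,  0.00038682,
       -0.00245715]), 'joint_efforts': array([-6.97202067e-04, -4.17602706e+01, -3.59934390e+01,  7.73529522e-02,
        4.90748102e-02, -1.12844905e-04]), 'eef_pos': array([ 273.53426205, -588.92008213,  213.37981047]), 'tool_rot': array([-3.13948710e+00, -1.43706278e-04,  4.34809568e-01]), 'ft_force': array([ 0.4157939 , -0.0293789 , -0.19804338]), 'ft_torque': array([ 0.03552086,  0.00336927, -0.00197344]), 'grasp_force': 0.0, 'opening': 95.14188482046453} 18.8 ['IKError', 'grip_depth']
(array([ 315.61104638,    7.06613407, 1313.84188227]), array([ 0.15636947, -0.00615399, -0.98769019])) [[444.66710868   0.         279.14823062]
 [  0.         444.66710868 211.86186019]
 [  0.           0.           1.        ]]
(array([ 454.04479298, -642.18841983,  616.765263  ]), array([ 0.05931598,  0.81649624, -0.57433008])) [[382.84077224   0.         281.86635735]
 [  0.         382.84077224 211.52038188]
 [  0.           0.           1.        ]]
```

View pics/t0.png

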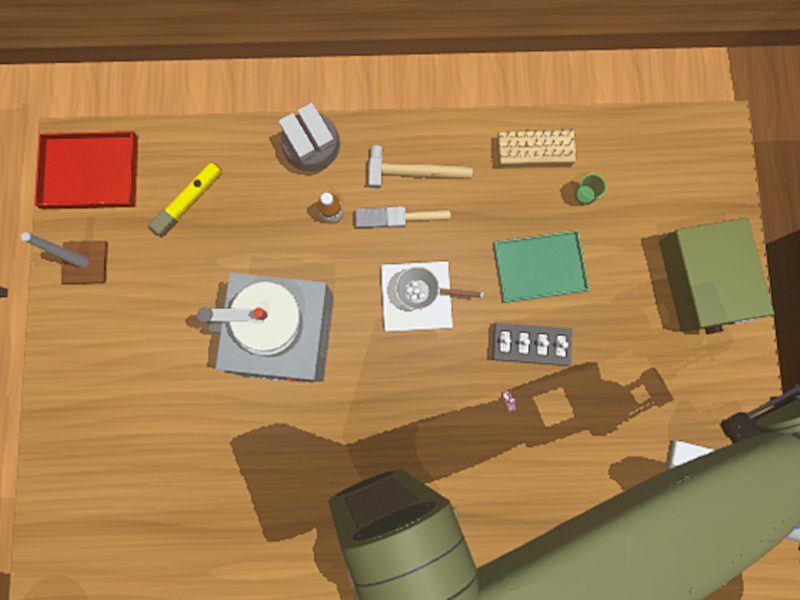

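View pics/s0.png

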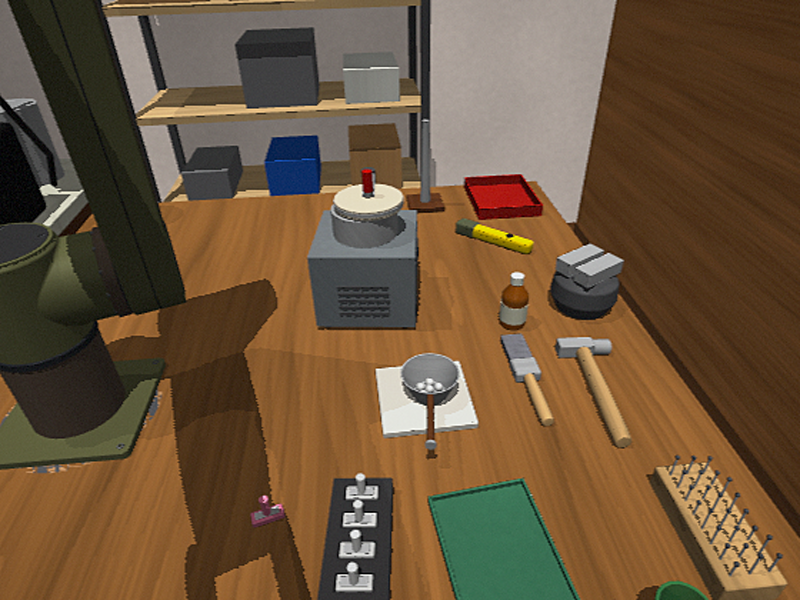

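The pictures show four silver castings in the mould (top ~(505–562, 343) of the 800-wide view), with a pink look-alike at (510, 400) that I won't touch. The cup is on the white board at (416, 290), the green tray at (541, 266), and the furnace with its lid shut and knob at (259, 313). The red tray at (86, 169) and the green beaker at (590, 188) don't fit the descriptions. Next is an enlarged crop to confirm.

Run:
```python
from h import *
snap('top','c1.png',(255,145,420,265),4.8)
snap('top','c2.png',(130,175,250,275),6)
```

```text
(no output)
```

View pics/c1.png

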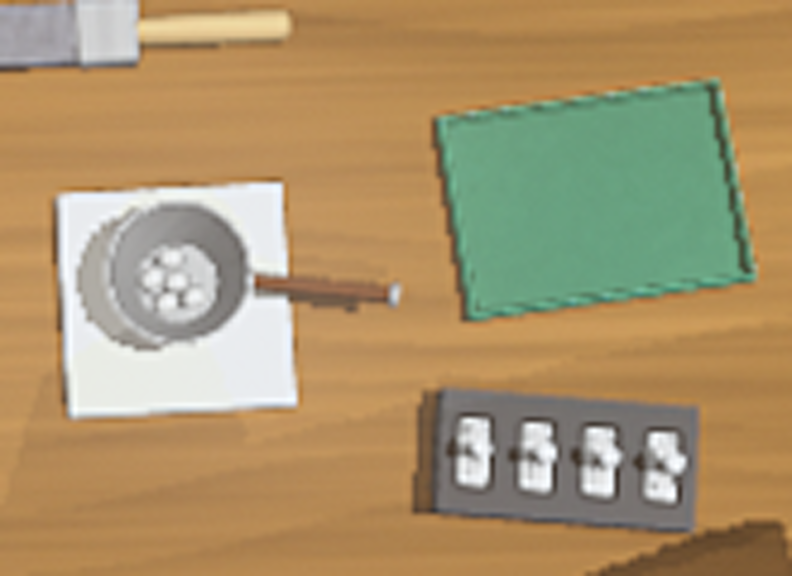

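View pics/c2.png

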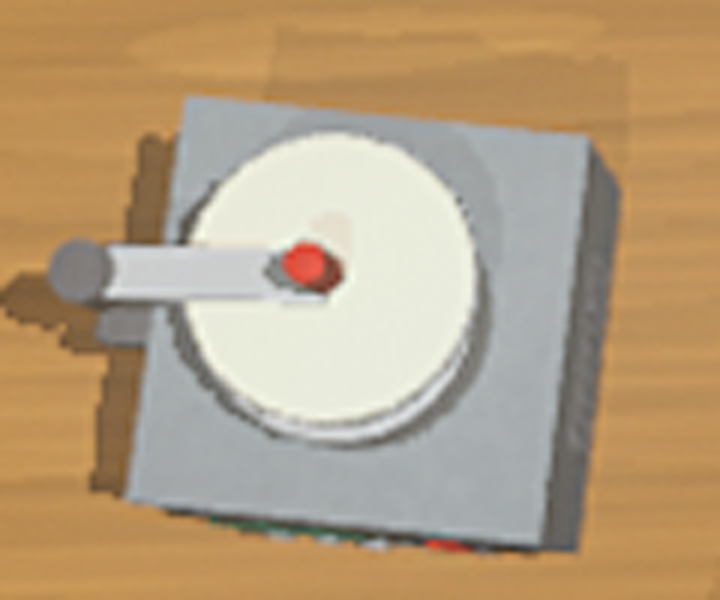

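Run:
```python
from h import *
c1=lambda u,v,z:at('top',254.9+u/4.8,144.9+v/4.8,z)
c2=lambda u,v,z:at('top',129.9+u/6,174.9+v/6,z)
print('knob',c2(306,262,271),'pivot',c2(80,270,221),'lid',c2(331,277,223))
print('case',[c2(*p,155) for p in((185,97),(590,136),(545,545),(128,502))])
print('cup rim',c1(180,272,57),'end',c1(395,294,48),'hstart',c1(255,282,50),'floor',c1(178,283,16))
print('board',[c1(*p,12) for p in((57,195),(282,182),(297,403),(70,417))])
print('tray',[c1(*p,12) for p in((435,118),(718,81),(757,275),(468,320))])
print('mould',[c1(*p,26) for p in((440,390),(698,407),(692,530),(435,511))])
print('stubtips',[c1(*p,56) for p in((487,451),(548,455),(612,459),(678,464))])
print('plates',[c1(*p,27) for p in((474,452),(537,457),(600,461),(662,466))])
```

```text
knob [466.4 235.6 271. ] pivot [472.8 339.9 221. ] lid [466.8 235.8 223. ]
case [array([558.4, 315.1, 155. ]), array([536.1, 136.1, 155. ]), array([357.1, 157.1, 155. ]), array([380.4, 337.3, 155. ])]
cup rim [538.1 -37.   57. ] end [ 522.9 -166.1   48. ] hstart [532.1 -82.1  50. ] floor [538.5 -37.   16. ]
board [array([596.8,  36.5,  12. ]), array([ 601.4, -103.9,   12. ]), array([ 462.6, -107.8,   12. ]), array([457.7,  31.6,  12. ])]
tray [array([ 639.8, -201.3,   12. ]), array([ 658.9, -380.1,   12. ]), array([ 534.7, -395.7,   12. ]), array([ 511.3, -215.3,   12. ])]
mould [array([ 466.7, -193.7,   26. ]), array([ 452.1, -349.7,   26. ]), array([ 378., -341.,   26.]), array([ 393.5, -187.1,   26. ])]
stubtips [array([ 426.2, -215. ,   56. ]), array([ 422.8, -250.9,   56. ]), array([ 419.5, -288.5,   56. ]), array([ 415.5, -327.3,   56. ])]
plates [array([ 428.3, -212.2,   27. ]), array([ 424.3, -250.1,   27. ]), array([ 420.9, -288. ,   27. ]), array([ 416.8, -325.2,   27. ])]
```

Request:
carry_out(
  steps=[
    [[0,0,0.045,0.1],[0,0,0.09,0.2],[0.005,0.02,0.125,0.3],[0.0155,0.065,0.125,0.4],[0.026,0.11,0.125,0.5],[0.0365,0.155,0.125,0.6],[0.047,0.2,0.125,0.7],[0.0575,0.245,0.125,0.8],[0.068,0.29,0.125,0.9],[0.0785,0.335,0.125,1.0],[0.089,0.38,0.125,1.018],[0.0995,0.425,0.125,1.018]],
  ],
  grip=0.6,
  squeeze=25,
)

```text
clock: 1.4
eef_pos: [373.1, -162.7, 339.6]
tool_rot: [3.141, 0.0, 1.452]
ft_force: [0.7, 0.2, -0.8]
opening: 57.2
grasp_force: 0.0
```

Request:
carry_out(
  steps=[
    [[0.0094,0.04,0,0],[0.0187,0.08,0,0],[0.028,0.12,0,0],[0.0374,0.16,0,0],[0.0468,0.2,0,0],[0.056,0.24,0,0],[0.0655,0.28,0,0],[0.0748,0.32,0,0],[0.084,0.36,0,0],[0.0935,0.4,0,0],[0.0935,0.4,0,0],[0.0935,0.4,0,0]],
  ],
)

```text
clock: 2.6
eef_pos: [466.5, 236.0, 339.1]
tool_rot: [-3.14, 0.001, 1.455]
ft_force: [0.2, 0.2, 0.1]
opening: 57.1
grasp_force: 0.0
```

Run:
```python
from h import *
s=sensors.get_state();print(s['clock'],s['eef_pos'],s['tool_rot'],s['opening'],s['joints'])
snap('side','s1.png',(190,60,330,240),3.3)
```

```text
2.6 [466.49969458 236.02041451 339.06578022] [-3.14047005e+00  1.00377513e-03  1.45456843e+00] 57.072527425362026 [ 3.65890908e-01 -2.07259899e-01  1.76548020e+00 -3.68892339e-04
  1.58483240e+00  4.82114458e-01]
```

View pics/s1.png

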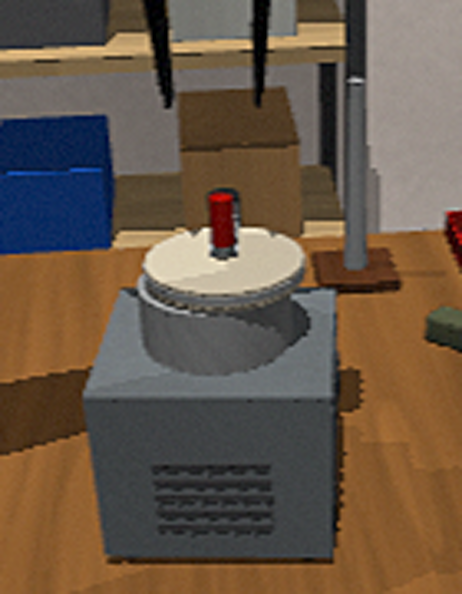

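Request:
carry_out(
  steps=[
    [[0,0,-0.04,0],[0,0,-0.075,0],[0,0,-0.095,0],[0,0,-0.102,0],[0,0,-0.102,0],[0,0,-0.102,0]],
  ],
)

```text
clock: 3.25
eef_pos: [467.6, 235.2, 239.5]
tool_rot: [3.139, -0.001, 1.452]
ft_force: [-0.0, -0.3, 1.2]
opening: 57.2
grasp_force: 0.0
```

Request:
carry_out(
  steps=[
    [[0,0,0,0],[0,0,0,0],[0,0,0,0],[0,0,0,0],[0,0,0,0],[0,0,0,0],[0,0,0,0],[0,0,0,0]],
  ],
  grip=0,
)

```text
clock: 4.05
eef_pos: [466.8, 235.5, 237.7]
tool_rot: [-3.142, -0.0, 1.453]
ft_force: [0.4, 0.3, -0.1]
opening: 17.8
grasp_force: 25.0
```

Request:
carry_out(
  steps=[
    [[0.01,0,0,0],[0.02,0.001,0,0],[0.03,0.003,0,0],[0.039,0.006,0,0],[0.048,0.01,0,0],[0.057,0.015,0,0],[0.065,0.021,0,0],[0.073,0.027,0,0],[0.08,0.035,0,0],[0.086,0.043,0,0],[0.091,0.051,0,0],[0.0957,0.06,0,0]],
  ],
)

```text
clock: 5.25
eef_pos: [562.3, 296.6, 237.9]
tool_rot: [-3.14, -0.0, 1.453]
ft_force: [-5.2, -0.8, 5.0]
opening: 17.6
grasp_force: 25.0
```

Request:
carry_out(
  steps=[
    [[0.0035,0.0093,0,0],[0.006,0.019,0,0],[0.0077,0.029,0,0],[0.0083,0.039,0,0],[0.008,0.049,0,0],[0.0065,0.0587,0,0],[0.0057,0.0626,0,0],[0.0057,0.0626,0,0],[0.0057,0.0626,0,0]],
  ],
)

```text
clock: 6.15
eef_pos: [570.7, 359.4, 237.9]
tool_rot: [3.135, -0.004, 1.453]
ft_force: [7.7, 1.0, 0.9]
opening: 17.3
grasp_force: 25.0
```

Request:
carry_out(
  steps=[
    [[0,0,0,0],[0,0,0,0],[0,0,0,0],[0,0,0.03,0],[0,0,0.07,0],[0,0,0.1,0]],
  ],
  grip=0.5,
)

```text
clock: 6.75
eef_pos: [568.0, 358.4, 339.2]
tool_rot: [3.141, -0.001, 1.453]
ft_force: [0.8, -0.5, 1.1]
opening: 47.2
grasp_force: 0.0
```

Run:
```python
from h import *
a=imaging.snapshot('top')[175:275,110:250,::-1];b=imaging.snapshot('top')[160:235,260:350,::-1]
a=cv2.resize(a,(560,400),interpolation=2);b=cv2.resize(b,(480,400),interpolation=2)
cv2.imwrite('pics/a2.png',cv2.resize(np.hstack([a,b]),None,fx=.7692,fy=.7692*1.9 if 0 else .7692))
```

```text
(no output)
```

View pics/a2.png

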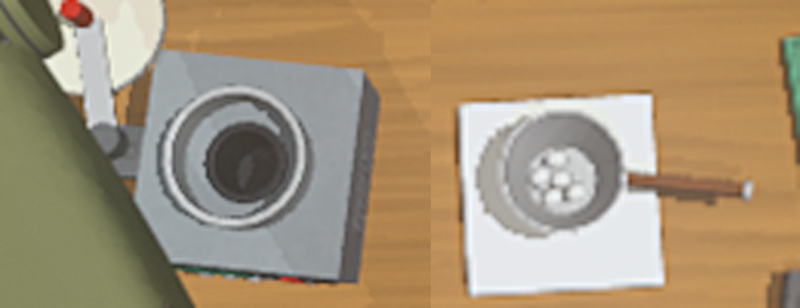

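Run:
```python
from h import *
print(at('top',186.8,225.6,205),at('top',191,227.8,160),at('top',293,201.5,57),at('top',145.2,220.0,221))
# grip path: cup contact point on foot edge fixed; th -> back offset from foot edge & height
for t in range(0,91,5):
    r=np.radians(t);c,s=np.cos(r),np.sin(r);f=lambda x,z:(round(x*c+z*s,1),round(-x*s+z*c,1))
    print(t,'foot',f(116,-36),'lip',f(135,9),'toprim',f(45,9),'backfoot',f(64,-36))
```

```text
[457.7 235.2 205. ] [457.4 233.4 160. ] [538.3 -38.7  57. ] [472.4 335.1 221. ]
0 foot (np.float64(116.0), np.float64(-36.0)) lip (np.float64(135.0), np.float64(9.0)) toprim (np.float64(45.0), np.float64(9.0)) backfoot (np.float64(64.0), np.float64(-36.0))
5 foot (np.float64(112.4), np.float64(-46.0)) lip (np.float64(135.3), np.float64(-2.8)) toprim (np.float64(45.6), np.float64(5.0)) backfoot (np.float64(60.6), np.float64(-41.4))
10 foot (np.float64(108.0), np.float64(-55.6)) lip (np.float64(134.5), np.float64(-14.6)) toprim (np.float64(45.9), np.float64(1.0)) backfoot (np.float64(56.8), np.float64(-46.6))
15 foot (np.float64(102.7), np.float64(-64.8)) lip (np.float64(132.7), np.float64(-26.2)) toprim (np.float64(45.8), np.float64(-3.0)) backfoot (np.float64(52.5), np.float64(-51.3))
20 foot (np.float64(96.7), np.float64(-73.5)) lip (np.float64(129.9), np.float64(-37.7)) toprim (np.float64(45.4), np.float64(-6.9)) backfoot (np.float64(47.8), np.float64(-55.7))
25 foot (np.float64(89.9), np.float64(-81.7)) lip (np.float64(126.2), np.float64(-48.9)) toprim (np.float64(44.6), np.float6
[... 1722 characters left out ...]
oat64(-121.4)) lip (np.float64(43.6), np.float64(-128.1)) toprim (np.float64(20.3), np.float64(-41.1)) backfoot (np.float64(-18.2), np.float64(-71.1))
80 foot (np.float64(-15.3), np.float64(-120.5)) lip (np.float64(32.3), np.float64(-131.4)) toprim (np.float64(16.7), np.float64(-42.8)) backfoot (np.float64(-24.3), np.float64(-69.3))
85 foot (np.float64(-25.8), np.float64(-118.7)) lip (np.float64(20.7), np.float64(-133.7)) toprim (np.float64(12.9), np.float64(-44.0)) backfoot (np.float64(-30.3), np.float64(-66.9))
90 foot (np.float64(-36.0), np.float64(-116.0)) lip (np.float64(9.0), np.float64(-135.0)) toprim (np.float64(9.0), np.float64(-45.0)) backfoot (np.float64(-36.0), np.float64(-64.0))
```

Request:
carry_out(
  steps=[
    [[-0.003,-0.04,0,0],[-0.007,-0.085,0,0],[-0.011,-0.13,0,0],[-0.0145,-0.175,0,0],[-0.018,-0.22,0,0],[-0.022,-0.265,-0.02,0],[-0.026,-0.31,-0.04,0],[-0.0295,-0.355,-0.06,0],[-0.033,-0.4,-0.08,0],[-0.037,-0.445,-0.1,0],[-0.0405,-0.4855,-0.12,0],[-0.0405,-0.4855,-0.15,0]],
  ],
)

```text
clock: 8.05
eef_pos: [527.3, -131.4, 186.8]
tool_rot: [3.14, 0.001, 1.447]
ft_force: [0.4, 0.6, -0.5]
opening: 47.6
grasp_force: 0.0
```

Request:
carry_out(
  steps=[
    [[0,0,-0.04,0],[0,0,-0.08,0],[0,0,-0.115,0],[0,0,-0.14,0],[0,0,-0.155,0],[0,0,-0.16,0],[0,0,-0.16,0],[0,0,-0.16,0]],
  ],
)

```text
clock: 8.85
eef_pos: [528.8, -127.8, 29.1]
tool_rot: [3.139, 0.001, 1.453]
ft_force: [0.2, 0.4, 0.0]
opening: 48.0
grasp_force: 0.0
```

Request:
carry_out(
  steps=[
    [[0,0,0,0],[0,0,0,0],[0,0,0,0],[0,0,0,0],[0,0,0,0],[0,0,0,0],[0,0,0,0],[0,0,0,0]],
  ],
  grip=0,
  squeeze=10,
)

```text
clock: 9.65
eef_pos: [527.8, -127.4, 27.7]
tool_rot: [3.141, -0.0, 1.453]
ft_force: [1.5, 0.4, 0.5]
opening: 9.7
grasp_force: 10.0
```

Request:
carry_out(
  steps=[
    [[0,0,0,0],[0,0.0035,0.01,0],[0.001,0.008,0.02,0],[0.0015,0.013,0.029,0],[0.0023,0.019,0.0375,0],[0.003,0.026,0.046,0],[0.004,0.033,0.053,0],[0.004,0.033,0.053,0],[0.004,0.033,0.053,0]],
  ],
  squeeze=5,
)

```text
clock: 10.55
eef_pos: [532.4, -94.4, 81.3]
tool_rot: [3.14, 0.0, 1.453]
ft_force: [0.3, -1.0, 0.9]
opening: 10.1
grasp_force: 5.0
```

Run:
```python
from h import *
s=sensors.get_state();print(s['eef_pos'],s['ft_force'],s['ft_torque'],s['grasp_force'])
snap('side','s2.png',(220,180,380,300),5)
```

```text
[532.41740441 -94.41322068  81.33775667] [ 0.30054244 -0.9778399   0.9268611 ] [-0.14578151 -0.23370136 -0.05821015] 4.999823793768883
```

View pics/s2.png

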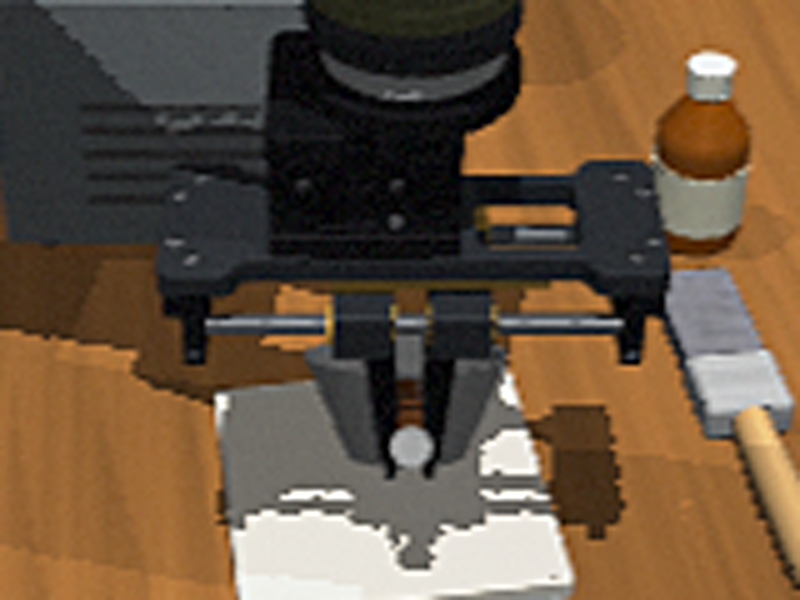

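```bash
cat >> h.py <<'E'
def tiltpts(n,d=41,w=np.array([.1186,.993,0])):
    p=np.array(sensors.get_state()['eef_pos'])+[0,0,arm.grip_depth]
    for t in (0,10,20,30,40,50,60,70,80,90):
        r=np.radians(t);print(t,proj(n,p-w*d*np.cos(r)+[0,0,d*np.sin(r)]),end=' ')
    print()
E
python3 - <<'E'
from h import *
tiltpts('side')
E
```

```text
0 [301.4 278.8] 10 [301.5 275.9] 20 [301.5 272.5] 30 [301.5 268.8] 40 [301.5 264.9] 50 [301.5 261. ] 60 [301.4 257.2] 70 [301.4 253.7] 80 [301.4 250.5] 90 [301.3 247.8]
```

Request:
carry_out(
  steps=[
    [[0.001,0.008,0.007,0],[0.002,0.0165,0.013,0],[0.003,0.026,0.018,0],[0.004,0.035,0.023,0],[0.0055,0.045,0.027,0],[0.0055,0.045,0.027,0],[0.0055,0.045,0.027,0]],
  ],
)

```text
clock: 11.3
eef_pos: [537.5, -48.8, 107.9]
tool_rot: [3.141, -0.0, 1.453]
ft_force: [0.4, 0.4, 0.5]
opening: 10.0
grasp_force: 5.0
```

Request:
carry_out(
  steps=[
    [[0,0,0,0],[0,0,0,0],[0,0,0,0],[0,0,0,0],[0,0,0.01,0],[0,0,0.02,0],[0,0,0.03,0],[0,0,0.04,0],[0,0,0.04,0],[0,0,0.04,0]],
  ],
  squeeze=40,
)

```text
clock: 12.3
eef_pos: [537.4, -49.5, 148.2]
tool_rot: [3.141, 0.0, 1.453]
ft_force: [-0.3, 0.5, -1.1]
opening: 10.1
grasp_force: 40.0
```

Run:
```python
from h import *
s=sensors.get_state();print(s['eef_pos'],s['ft_force'],s['ft_torque'],s['grasp_force'])
tiltpts('side')
a=imaging.snapshot('side')[165:285,230:350,::-1];b=imaging.snapshot('top')[150:250,230:350,::-1]
cv2.imwrite('pics/s3.png',np.hstack([cv2.resize(a,(400,400),interpolation=2),cv2.resize(b,(400,333),interpolation=2).copy() if 0 else cv2.resize(cv2.copyMakeBorder(b,0,20,0,0,0),(400,400),interpolation=2)]))
```

```text
[537.37317787 -49.51689661 148.17723246] [-0.27632414  0.52970657 -1.14946417] [-0.04052565 -0.04589598  0.01103504] 39.99950408935547
0 [301.2 235.6] 10 [301.3 232.4] 20 [301.3 228.8] 30 [301.3 225. ] 40 [301.3 221.2] 50 [301.3 217.3] 60 [301.3 213.7] 70 [301.2 210.4] 80 [301.2 207.4] 90 [301.1 205. ]
```

View pics/s3.png

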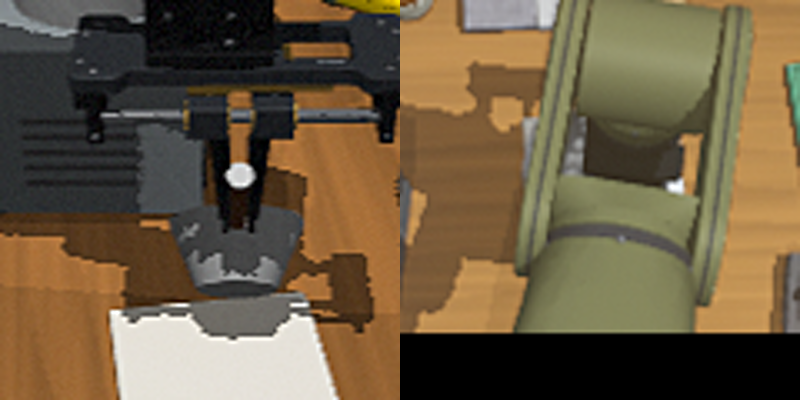

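Request:
carry_out(
  steps=[
    [[0,0,0.015,0],[0,0,0.04,0],[0,0,0.07,0],[0,0,0.1,0],[-0.005,0.01,0.13,0],[-0.016,0.03,0.155,0],[-0.03,0.055,0.163,0],[-0.043,0.08,0.163,0],[-0.056,0.105,0.163,0],[-0.07,0.13,0.163,0],[-0.083,0.152,0.163,0],[-0.089,0.164,0.163,0]],
  ],
)

```text
clock: 13.6
eef_pos: [447.2, 115.9, 311.5]
tool_rot: [3.141, -0.0, 1.454]
ft_force: [1.0, -0.5, -2.2]
opening: 9.9
grasp_force: 40.0
```

Request:
carry_out(
  steps=[
    [[-0.003,0.005,0,0],[-0.004,0.008,0,0],[-0.004,0.008,0,0],[-0.004,0.008,0,0]],
  ],
)

```text
clock: 14.0
eef_pos: [444.5, 122.0, 310.6]
tool_rot: [-3.141, 0.0, 1.452]
ft_force: [-0.4, -0.1, -2.6]
opening: 9.9
grasp_force: 40.0
```

Run:
```python
from h import *
s=sensors.get_state();print(s['eef_pos'],s['ft_force'],s['ft_torque'],s['grasp_force'])
tiltpts('side')
a=imaging.snapshot('side')[40:240,190:330,::-1];b=imaging.snapshot('top')[165:285,130:250,::-1]
cv2.imwrite('pics/s4.png',np.hstack([cv2.resize(a,(420,600),interpolation=2),cv2.resize(cv2.copyMakeBorder(b,0,60,0,0,0),(380,600),interpolation=2)]))
```

```text
[444.51800806 121.99668327 310.56349231] [-0.42152672 -0.08428106 -2.63686105] [-0.141852   -0.06154087  0.01293366] 39.99945938587189
0 [243.6 120.3] 10 [243.3 116.7] 20 [243.2 113. ] 30 [243.1 109.2] 40 [243.1 105.5] 50 [243.1 102.1] 60 [243.3  99. ] 70 [243.5  96.4] 80 [243.8  94.3] 90 [244.2  92.8]
```

View pics/s4.png

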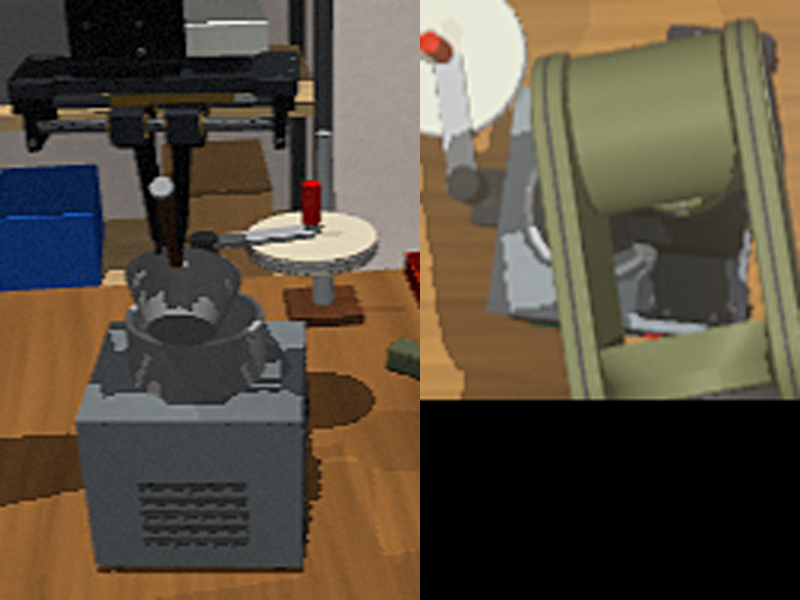

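Request:
carry_out(
  steps=[
    [[0,0,-0.004,0],[0,0,-0.008,0],[0,0,-0.0125,0],[0,0,-0.0125,0],[0,0,-0.0125,0]],
  ],
)

```text
clock: 14.6
eef_pos: [444.0, 122.6, 297.8]
tool_rot: [-3.141, 0.0, 1.453]
ft_force: [-0.5, -0.3, -1.7]
opening: 10.0
grasp_force: 40.0
```

Request:
carry_out(
  steps=[
    [[0,0,0,0],[0,0,0,0],[0.0005,0.0045,0.001,0],[0.001,0.009,0.002,0],[0.0015,0.0135,0.004,0],[0.002,0.018,0.006,0],[0.003,0.023,0.0075,0],[0.0035,0.028,0.009,0],[0.0035,0.028,0.009,0],[0.0035,0.028,0.009,0]],
  ],
  squeeze=6,
)

```text
clock: 15.6
eef_pos: [447.7, 150.7, 307.1]
tool_rot: [-3.141, 0.0, 1.453]
ft_force: [-0.1, -1.1, -1.6]
opening: 9.8
grasp_force: 6.0
```

Run:
```python
from h import *
s=sensors.get_state();print(s['eef_pos'],s['ft_force'],s['ft_torque'],s['grasp_force'])
tiltpts('side')
a=imaging.snapshot('side')[40:180,190:330,::-1]
cv2.imwrite('pics/s5.png',cv2.resize(a,(600,600),interpolation=2))
```

```text
[447.6528666  150.70248459 307.115385  ] [-0.11473906 -1.14479566 -1.61727155] [-0.07445785 -0.07505045  0.00353219] 5.999937728047371
0 [245.1 116.5] 10 [244.9 113. ] 20 [244.7 109.4] 30 [244.6 105.7] 40 [244.6 102.2] 50 [244.7  98.8] 60 [244.8  95.9] 70 [245.1  93.3] 80 [245.4  91.3] 90 [245.7  89.9]
```

View pics/s5.png

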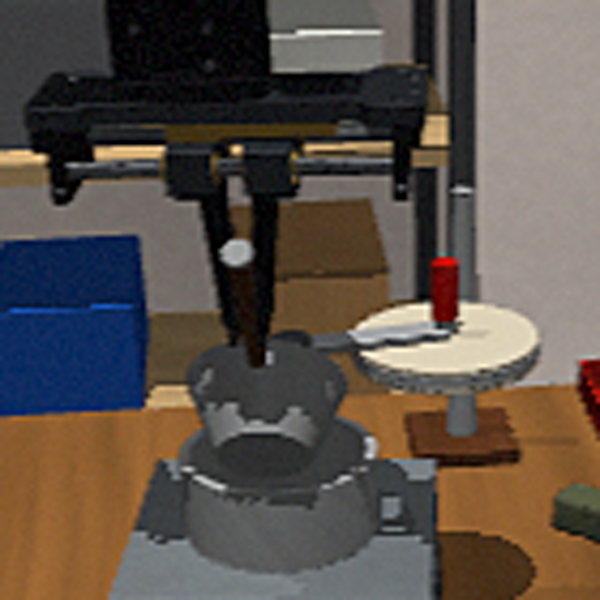

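Request:
carry_out(
  steps=[
    [[-0.001,-0.008,0.002,0],[-0.002,-0.016,0.002,0],[-0.0028,-0.0234,0,0],[-0.0028,-0.0234,-0.006,0],[-0.0028,-0.0234,-0.01,0],[-0.0028,-0.0234,-0.011,0],[-0.0028,-0.0234,-0.011,0]],
  ],
  squeeze=10,
)

```text
clock: 16.35
eef_pos: [444.9, 126.7, 297.0]
tool_rot: [3.141, 0.001, 1.453]
ft_force: [-1.0, -3.8, 3.8]
opening: 9.8
grasp_force: 10.0
```

Request:
carry_out(
  steps=[
    [[0,0,0,0],[0.0006,0.005,0.001,0],[0.0012,0.01,0.003,0],[0.0018,0.015,0.0045,0],[0.0024,0.02,0.006,0],[0.003,0.025,0.007,0],[0.0036,0.03,0.008,0],[0.0036,0.03,0.008,0],[0.0036,0.03,0.008,0]],
  ],
  squeeze=3,
)

```text
clock: 17.25
eef_pos: [448.5, 157.6, 303.8]
tool_rot: [-3.141, -0.001, 1.453]
ft_force: [-0.2, -0.3, 1.1]
opening: 10.0
grasp_force: 3.0
```

Run:
```python
from h import *
s=sensors.get_state();print(s['eef_pos'],s['ft_force'],s['ft_torque'],s['grasp_force'])
tiltpts('side')
a=imaging.snapshot('side')[40:180,190:330,::-1]
cv2.imwrite('pics/s6.png',cv2.resize(a,(600,600),interpolation=2))
h=cv2.cvtColor(a,cv2.COLOR_BGR2HSV);m=((a.min(2)>130)&(h[:,:,1]<40)).astype('uint8')
n,l,st,ce=cv2.connectedComponentsWithStats(m)
for i in range(1,n):
    if 4<st[i,4]<80:print(ce[i]+[190,40],st[i,4])
```

```text
[448.47814498 157.57446255 303.84911464] [-0.16457906 -0.26900372  1.12745633] [ 0.06058162 -0.24256895 -0.04924668] 2.9999716579914093
0 [245.6 116.7] 10 [245.4 113.3] 20 [245.2 109.7] 30 [245.1 106.1] 40 [245.1 102.6] 50 [245.2  99.3] 60 [245.3  96.3] 70 [245.5  93.8] 80 [245.8  91.8] 90 [246.2  90.4] 
[265.54545455  47.36363636] 33
[245.21052632  94.36842105] 19
[282.01538462 116.90769231] 65
[276.  142.5] 8
[235.83333333 151.        ] 6
[271.4 150.4] 5
```

Request:
carry_out(
  steps=[
    [[0.0004,0.003,0.0005,0],[0.0007,0.006,0.001,0],[0.001,0.009,0.001,0],[0.0013,0.0105,0.0012,0],[0.0016,0.0135,0.0014,0],[0.002,0.0165,0.0015,0],[0.0023,0.019,0.0016,0],[0.0025,0.021,0.0016,0],[0.0025,0.021,0.0016,0],[0.0025,0.021,0.0016,0]],
  ],
)

```text
clock: 18.3
eef_pos: [451.0, 178.4, 305.9]
tool_rot: [3.141, -0.001, 1.453]
ft_force: [-0.4, -0.1, 3.2]
opening: 10.0
grasp_force: 3.0
```

```bash
cat >> h.py <<'E'
def cap(box=(190,40,330,180),show=None):
    x0,y0,x1,y1=box;a=imaging.snapshot('side')[y0:y1,x0:x1,::-1]
    if show: cv2.imwrite('pics/'+show,cv2.resize(a,(600,600),interpolation=2))
    m=((a.min(2)>130)&(np.ptp(a.astype(int),axis=2)<30)).astype('uint8')
    n,l,st,ce=cv2.connectedComponentsWithStats(m)
    print([(np.round(ce[i]+[x0,y0],1),st[i,4]) for i in range(1,n) if 10<st[i,4]<30])
    s=sensors.get_state();print(s['clock'],s['eef_pos'],s['ft_force'],s['ft_torque'],s['grasp_force']);tiltpts('side')
E
python3 -c "
from h import *
cap(show='s7.png')"
```

```text
[(array([234.5, 149.6]), np.int32(13)), (array([273.4, 148.6]), np.int32(15))]
18.35 [450.99048509 178.35465988 305.91409377] [ 0.23536592 -0.39231869  3.09824212] [-0.01032676  0.14105589  0.05273466] 3.0000820755958557
0 [246.6 112. ] 10 [246.3 108.6] 20 [246.2 105.1] 30 [246.1 101.5] 40 [246.1  98.1] 50 [246.2  94.9] 60 [246.3  92. ] 70 [246.5  89.6] 80 [246.8  87.7] 90 [247.1  86.3]
```

View pics/s7.png

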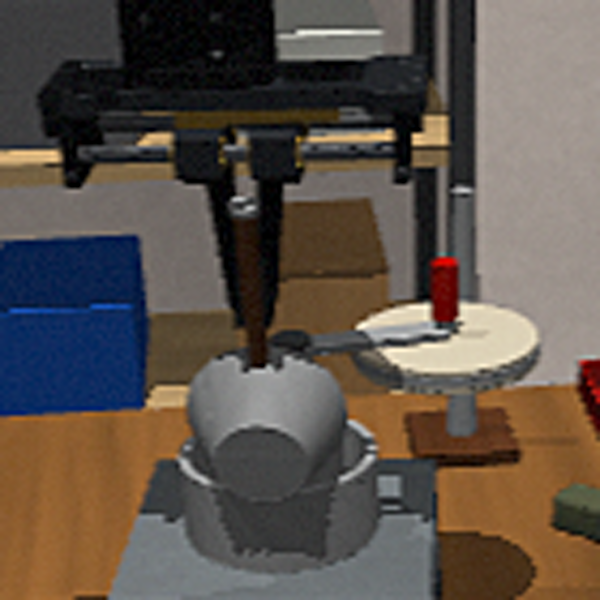

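Request:
carry_out(
  steps=[
    [[0.0003,0.003,0,0],[0.0006,0.005,0,0],[0.0009,0.0075,-0.0003,0],[0.0012,0.01,-0.0006,0],[0.0015,0.0125,-0.0008,0],[0.0018,0.015,-0.001,0],[0.002,0.0175,-0.0014,0],[0.0023,0.02,-0.0018,0],[0.0023,0.02,-0.0018,0],[0.0023,0.02,-0.0018,0]],
  ],
)

```text
clock: 19.35
eef_pos: [453.3, 198.4, 303.8]
tool_rot: [3.142, -0.0, 1.453]
ft_force: [0.1, 0.0, 1.9]
opening: 10.0
grasp_force: 3.0
```

```bash
python3 -c "
from h import *
a=imaging.snapshot('top')[180:290,150:260,::-1];cv2.imwrite('pics/_t.png',cv2.resize(a,(400,400),interpolation=2))
cap(show='_s.png')
cv2.imwrite('pics/s8.png',np.hstack([cv2.resize(cv2.imread('pics/_s.png'),(400,400)),cv2.imread('pics/_t.png')]))"
```

```text
[(array([234.1, 147.9]), np.int32(22)), (array([273.5, 147.9]), np.int32(21))]
19.45 [453.30271864 198.2662918  303.80181673] [ 0.89767342 -0.04204528  1.05279466] [ 0.11457589 -0.12533474  0.02876192] 2.9999496415257454
0 [247.5 109.6] 10 [247.3 106.2] 20 [247.2 102.8] 30 [247.1  99.3] 40 [247.1  95.9] 50 [247.2  92.8] 60 [247.3  90. ] 70 [247.5  87.6] 80 [247.8  85.7] 90 [248.1  84.4]
```

View pics/s8.png

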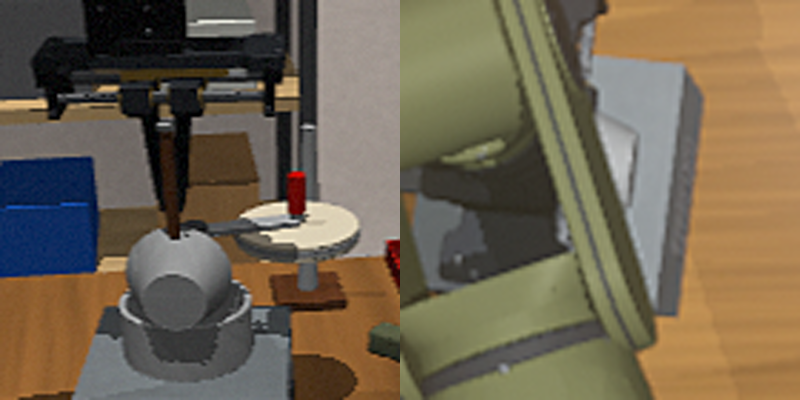

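Request:
carry_out(
  steps=[
    [[0.0003,0.003,-0.0005,0],[0.0006,0.006,-0.001,0],[0.001,0.009,-0.0015,0],[0.001,0.009,-0.0015,0],[0.004,0.009,-0.0015,0],[-0.002,0.009,-0.0015,0],[0.004,0.009,-0.0015,0],[-0.002,0.009,-0.0015,0],[0.001,0.009,-0.0015,0],[0.001,0.009,-0.0015,0],[0.001,0.009,-0.0015,0]],
  ],
)

```text
clock: 20.55
eef_pos: [454.1, 207.1, 302.2]
tool_rot: [-3.141, 0.0, 1.453]
ft_force: [-0.1, 0.9, -1.4]
opening: 9.6
grasp_force: 3.0
```

Request:
carry_out(
  steps=[
    [[0,0,0,0],[0,0,0,0],[0,0,0,0],[0,0,0.015,0],[0,0,0.03,0],[0,0,0.05,0],[0,0,0.05,0],[0,0,0.05,0],[0,0,0.05,0],[0,0,0.05,0]],
  ],
  squeeze=30,
)

```text
clock: 21.55
eef_pos: [453.9, 207.0, 351.3]
tool_rot: [-3.14, 0.001, 1.453]
ft_force: [-0.5, -0.3, -2.0]
opening: 9.7
grasp_force: 30.0
```

```bash
python3 -c "
from h import *
F=[]
for i in range(12):
    imaging.snapshot('top');s=sensors.get_state();F.append(np.r_[s['ft_force'],s['ft_torque']])
F=np.array(F);print(F.mean(0).round(3),F.std(0).round(3))
cap(show='s9.png',box=(190,30,330,170))"
```

```text
[ 0.076 -0.064 -1.378  0.014 -0.097 -0.01 ] [0.352 0.522 0.467 0.035 0.035 0.025]
[(array([288.1, 116.2]), np.int32(24))]
22.2 [454.25796009 207.17074506 352.46296771] [-1.20262137 -0.76383174 -1.60046933] [ 0.05948707 -0.10709715 -0.03920156] 29.999941885471344
0 [246.3  85.4] 10 [246.   81.9] 20 [245.9  78.2] 30 [245.8  74.6] 40 [245.8  71.2] 50 [245.9  68. ] 60 [246.   65.2] 70 [246.2  62.9] 80 [246.5  61.1] 90 [246.8  59.9]
```

Request:
carry_out(
  steps=[
    [[0.008,-0.02,0,0],[0.018,-0.045,0,0],[0.03,-0.075,0,0],[0.042,-0.105,0,0],[0.054,-0.135,-0.02,0],[0.066,-0.165,-0.05,0],[0.075,-0.188,-0.085,0],[0.0804,-0.202,-0.12,0],[0.0804,-0.202,-0.155,0],[0.0804,-0.202,-0.185,0],[0.0804,-0.202,-0.204,0],[0.0804,-0.202,-0.204,0]],
  ],
)

```text
clock: 23.4
eef_pos: [532.1, 5.3, 144.6]
tool_rot: [-3.134, 0.0, 1.453]
ft_force: [0.1, 0.1, -1.5]
opening: 9.8
grasp_force: 30.0
```

```bash
python3 -c "
from h import *
cap(box=(220,140,380,300))"
```

```text
[]
23.45 [533.63978114   5.23342209 147.02095926] [ 0.28458779  0.05580929 -1.14496973] [ 0.00749809 -0.07475671  0.01093884] 30.00010371208191
0 [295.7 218.9] 10 [295.7 215.8] 20 [295.7 212.4] 30 [295.7 208.8] 40 [295.7 205.2] 50 [295.7 201.6] 60 [295.7 198.3] 70 [295.7 195.2] 80 [295.6 192.5] 90 [295.6 190.4]
```

Request:
carry_out(
  steps=[
    [[0,0,-0.01,0],[0,0,-0.017,0],[0,0,-0.022,0],[0,0,-0.022,0],[0,0,-0.022,0]],
  ],
)

```text
clock: 23.95
eef_pos: [534.8, 5.2, 126.7]
tool_rot: [3.141, -0.0, 1.453]
ft_force: [-0.3, -0.0, -1.1]
opening: 10.2
grasp_force: 30.0
```

Request:
carry_out(
  steps=[
    [[0,0,0,0],[0,0,0,0],[-0.0011,-0.0093,-0.0015,0],[-0.0022,-0.0186,-0.0032,0],[-0.0036,-0.0298,-0.0065,0],[-0.0049,-0.0407,-0.0108,0],[-0.0056,-0.0471,-0.0138,0],[-0.0065,-0.0545,-0.015,0],[-0.0074,-0.0616,-0.0165,0],[-0.0085,-0.0715,-0.019,0],[-0.0097,-0.0816,-0.0226,0],[-0.0097,-0.0816,-0.0226,0]],
  ],
  squeeze=5,
)

```text
clock: 25.15
eef_pos: [524.8, -77.8, 103.4]
tool_rot: [-3.141, 0.001, 1.452]
ft_force: [0.7, -1.0, 0.2]
opening: 10.1
grasp_force: 5.0
```

```bash
python3 -c "
from h import *
cap(box=(220,160,380,320),show='s10.png')"
```

```text
[(array([320.5, 270.7]), np.int32(19))]
25.2 [524.78632576 -77.30878002 103.46680537] [-0.3848708  -1.0967116   0.43321922] [-0.20613199 -0.06263785 -0.05980106] 4.999898672103882
0 [296.3 264. ] 10 [296.3 260.9] 20 [296.3 257.5] 30 [296.3 253.8] 40 [296.3 249.9] 50 [296.3 246.1] 60 [296.3 242.3] 70 [296.3 238.9] 80 [296.3 235.8] 90 [296.3 233.1]
```

```bash
python3 -c "
from h import *
a=imaging.snapshot('side')
for v in range(228,272,1): print(v,' '.join('%3d,%3d'%(a[v,u,0],a[v,u,2]) for u in range(290,304,2)))"
```

```text
228  58, 59  47, 61 136,113 113,123 115,125  87, 84  50, 58
229  17, 22   9, 23  98,100 108,112 103,110  73, 68  16, 26
230  26, 26  17, 27  78, 53  58, 70  58, 65 113, 59  19, 30
231  28, 33  17, 27  62, 38  37, 34  37, 33 101, 45  17, 27
232  19, 24  23, 30  92, 32  95, 26 101, 32  92, 35  22, 30
233  30, 34  22, 33  74, 24  90, 26  94, 32  32, 25  19, 30
234  22, 25  25, 33  76, 29  86, 27  93, 30  24, 27  27, 32
235  29, 31  23, 31  72, 20  88, 29  98, 34  27, 27  27, 32
236  22, 23  17, 21  74, 26  76, 11  87, 21  14,  8  21, 18
237  14, 14   6,  5 118, 91 187,189  66, 43  16,  9   9, 13
238   0,  0   0,  0 164,169 196,201 204,209  98, 99   3,  8
239   1,  8   2,  4 205,206 190,190 192,194 147,149   8,  4
240  14, 19   0,  0 194,196 187,186 187,189 171,170   0,  0
241   0,  0  30, 31 198,199 186,186 192,189 171,172   0,  0
242   7, 13   0,  2 192,193 190,191 193,194 143,144   8,  3
243   2, 11   2,  4 147,147 204,204 208,212  78, 80   0,  3
244   9, 10   0,  0  34, 30 120,121  88, 92  16, 15   0,  2
245   2, 13  11, 10  19,  0  36, 16  32, 15  12, 12  12,  7
246   7, 13   6, 10 
[... 839 characters left out ...]
  30, 17  35, 17  37, 14  14, 19  69, 72
261  62, 61  23, 26  39, 28  32, 15  28, 12  35, 33  73, 74
262 112,112  75, 74  63, 62  29,  3  35, 11  86, 89  78, 80
263 169,170  56, 56  67, 67  51, 41  49, 40  81, 83  73, 77
264 159,163 115,117  69, 69  70, 72  75, 78  77, 78  71, 70
265 158,159 106,107  58, 58 188,189  61, 60  68, 69  62, 61
266 156,155 176,177  46, 45 177,177 180,181 119,120 148,149
267 158,160  97, 98 140,140 169,170 171,171 176,176 137,137
268 156,155 160,159 169,170 168,169 167,169 168,170 165,167
269 152,154 153,155 167,164 166,166 166,166 164,166 158,161
270 149,150 152,153 162,163 166,169 167,167 162,164 163,162
271 148,151 152,156 164,165 169,170 167,167 164,164 157,159
```

```bash
sed -i 's/10<st\[i,4\]<30/10<st[i,4]<75/' h.py
cat >> h.py <<'E'
def solve(vcap,w=np.array([.1186,.993,0]),zb=12):
    p=np.array(sensors.get_state()['eef_pos'])+[0,0,arm.grip_depth]
    for t in range(0,91,5):
        r=np.radians(t);c,s=np.cos(r),np.sin(r)
        # slip d from height contact: grip distance D
        best=[]
        for D in np.arange(60,120,.5):
            low=min(-(D+26)*s-36*c,-(D+45)*s+9*c)
            h=p[2]+low-zb; e=131-D; v=proj('side',p-w*e*c+[0,0,e*s])[1]
            best.append((abs(h)+2*abs(v-vcap),D,round(h,1),v))
        print(t,min(best))
E
python3 -c "
from h import *
solve(240.5)"
```

```text
0 (np.float64(99.91334454156109), np.float64(119.5), np.float64(74.3), np.float64(253.3))
5 (np.float64(86.56917484047398), np.float64(119.5), np.float64(61.8), np.float64(252.9))
10 (np.float64(73.59445558258321), np.float64(119.5), np.float64(49.6), np.float64(252.5))
15 (np.float64(60.881843732737835), np.float64(119.5), np.float64(37.9), np.float64(252.0))
20 (np.float64(48.72047933938356), np.float64(119.5), np.float64(26.7), np.float64(251.5))
25 (np.float64(37.1953071249699), np.float64(119.5), np.float64(16.2), np.float64(251.0))
30 (np.float64(26.386430005321287), np.float64(119.5), np.float64(6.4), np.float64(250.5))
35 (np.float64(19.650406578340153), np.float64(115.0), np.float64(-0.1), np.float64(250.3))
40 (np.float64(18.337536744557553), np.float64(102.5), np.float64(0.1), np.float64(249.6))
45 (np.float64(15.004686676459656), np.float64(94.0), np.float64(0.0), np.float64(248.0))
50 (np.float64(10.556075922717824), np.float64(88.0), np.float64(-0.2), np.float64(245.7))
55 (np.float64(5.23255601672119), np.float64(83.5), np.float64(-0.0), np.float64(243.1))
60 (np.float64(0.2816390385183496), np.float64(80.5), np.float64(0.1), np.float64(240.4))
65 (np.float64(5.463230519952333), np.float64(79.0), np.float64(-0.1), np.float64(237.8))
70 (np.float64(11.711281283602801), np.float64(76.0), np.float64(-0.3), np.float64(234.8))
75 (np.float64(18.570605728337227), np.float64(72.0), np.float64(-0.4), np.float64(231.4))
80 (np.float64(25.19190570282828), np.float64(69.0), np.float64(-0.4), np.float64(228.1))
85 (np.float64(31.02203738906036), np.float64(66.5), np.float64(0.0), np.float64(225.0))
90 (np.float64(35.78665545843896), np.float64(65.5), np.float64(-0.2), np.float64(222.7))
```

Request:
carry_out(
  steps=[
    [[0,0,0,0],[0,0,0,0],[0,0,0.006,0],[0.0015,0.0125,0.006,0],[0.003,0.025,0.006,0],[0.0045,0.0375,0.006,0],[0.006,0.05,0.006,0],[0.006,0.05,0.003,0],[0.006,0.05,-0.001,0],[0.006,0.05,-0.001,0]],
  ],
  squeeze=30,
)

```text
clock: 26.25
eef_pos: [531.4, -26.3, 103.3]
tool_rot: [3.141, -0.0, 1.453]
ft_force: [0.1, 2.0, 1.6]
opening: 10.0
grasp_force: 30.0
```

Request:
carry_out(
  steps=[
    [[0,0,0,0],[-0.0007,-0.006,-0.001,0],[-0.0013,-0.011,-0.002,0],[-0.002,-0.017,-0.004,0],[-0.0027,-0.023,-0.0065,0],[-0.0037,-0.031,-0.0105,0],[-0.0046,-0.039,-0.0145,0],[-0.0056,-0.047,-0.02,0],[-0.0065,-0.055,-0.026,0],[-0.0065,-0.055,-0.026,0]],
  ],
  squeeze=4,
)

```text
clock: 27.25
eef_pos: [523.7, -82.4, 75.5]
tool_rot: [-3.14, 0.0, 1.451]
ft_force: [0.9, -0.7, -0.3]
opening: 9.9
grasp_force: 4.0
```

```bash
python3 -c "
from h import *
cap(box=(220,160,380,320),show='s11.png')"
```

```text
[(array([361.8, 194.6]), np.int32(61)), (array([267.5, 242. ]), np.int32(12)), (array([319.2, 255.6]), np.int32(32)), (array([296.1, 273.6]), np.int32(50)), (array([277.6, 275.6]), np.int32(23)), (array([320. , 275.9]), np.int32(24)), (array([318.6, 300. ]), np.int32(28))]
27.3 [523.67944166 -81.74268961  75.7215008 ] [ 0.26192674 -0.51329083 -0.1966463 ] [-0.16127543 -0.15867174 -0.01322712] 3.9996088296175003
0 [296.  276.4] 10 [296.  273.4] 20 [296.  270.1] 30 [296.  266.5] 40 [296.  262.7] 50 [296.  258.9] 60 [296.  255.1] 70 [296.  251.7] 80 [296.  248.5] 90 [296.  245.9]
```

```bash
python3 -c "
from h import *
solve(273.6)"|sort -t'(' -k3 -n | awk '/^(0|5|10|15|20|25|30|35|40) /'
```

```text
30 (np.float64(10.894586266678516), np.float64(76.5), np.float64(0.1), np.float64(268.2))
25 (np.float64(11.225465584196343), np.float64(92.0), np.float64(0.0), np.float64(268.0))
35 (np.float64(14.42379315395732), np.float64(66.5), np.float64(-0.0), np.float64(266.4))
20 (np.float64(14.51954205039587), np.float64(74.5), np.float64(14.3), np.float64(273.5))
15 (np.float64(19.607485617785805), np.float64(83.5), np.float64(19.4), np.float64(273.5))
40 (np.float64(20.535833582407392), np.float64(60.0), np.float64(-0.3), np.float64(263.5))
10 (np.float64(27.012057173948293), np.float64(89.5), np.float64(27.0), np.float64(273.6))
5 (np.float64(36.19980254189642), np.float64(94.0), np.float64(36.2), np.float64(273.6))
0 (np.float64(46.52150080291824), np.float64(97.5), np.float64(46.5), np.float64(273.6))
```

View pics/s11.png

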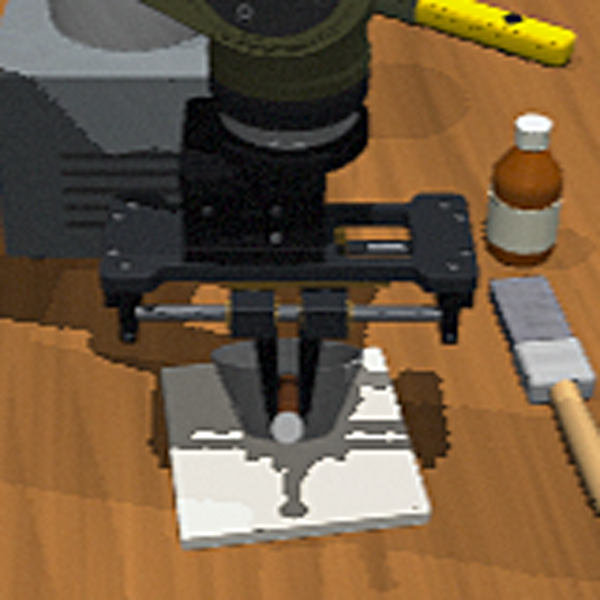

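Request:
carry_out(
  steps=[
    [[-0.0006,-0.006,-0.0055,0],[-0.0013,-0.012,-0.013,0],[-0.002,-0.018,-0.021,0],[-0.0027,-0.023,-0.029,0],[-0.003,-0.027,-0.038,0],[-0.0035,-0.03,-0.047,0],[-0.0035,-0.03,-0.048,0],[-0.0035,-0.03,-0.048,0],[-0.0035,-0.03,-0.048,0]],
  ],
)

```text
clock: 28.2
eef_pos: [520.8, -111.0, 28.7]
tool_rot: [-3.141, -0.001, 1.453]
ft_force: [-0.3, 0.4, 0.6]
opening: 9.9
grasp_force: 4.0
```

```bash
python3 -c "
from h import *
cap(box=(220,200,380,320))"
```

```text
[(array([319.3, 257.1]), np.int32(15)), (array([321.1, 268.5]), np.int32(39)), (array([268., 272.]), np.int32(23)), (array([276.6, 292.3]), np.int32(22)), (array([319.4, 292.4]), np.int32(27)), (array([321.9, 298.3]), np.int32(62)), (array([307.3, 300.9]), np.int32(15))]
28.25 [ 520.8214428  -110.91227912   28.76781178] [-0.16470803 -0.14059041 -0.67038018] [-0.01659658  0.00823226  0.00496301] 3.999972939491272
0 [296.4 305. ] 10 [296.4 302.2] 20 [296.4 299. ] 30 [296.4 295.4] 40 [296.4 291.6] 50 [296.3 287.8] 60 [296.3 284. ] 70 [296.3 280.4] 80 [296.3 277.1] 90 [296.3 274.2]
```

Request:
carry_out(
  steps=[
    [[0,0,0,0],[0,0,0,0],[0,0,0,0],[0,0,0.02,0],[0,0,0.06,0],[0,0,0.1,0],[0,-0.04,0.12,0],[0,-0.08,0.12,0],[0,-0.12,0.12,0],[0,-0.16,0.12,0],[0,-0.19,0.12,0],[0,-0.2,0.12,0]],
  ],
  grip=0.3,
)

```text
clock: 29.45
eef_pos: [520.7, -314.0, 149.0]
tool_rot: [3.141, 0.001, 1.45]
ft_force: [0.0, -0.1, -0.5]
opening: 29.1
grasp_force: 0.0
```

```bash
python3 -c "
from h import *
a=imaging.snapshot('top')[:,:,::-1];c=a[165:250,260:375];f=cv2.resize(c,None,fx=5,fy=5,interpolation=2)
b=imaging.snapshot('side')[215:300,230:345,::-1];g=cv2.resize(b,None,fx=5,fy=5,interpolation=2)
cv2.imwrite('pics/f12.png',cv2.resize(np.vstack([f,g]),None,fx=.7,fy=.7))"
```

```text
(no output)
```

View pics/f12.png

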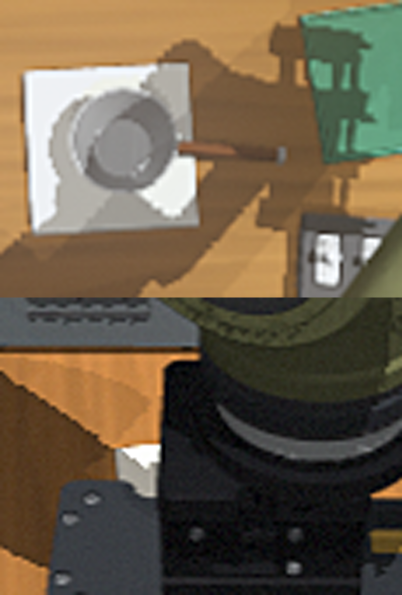

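```bash
python3 -c "
from h import *
print(at('top',259.9+126.5/3.5,164.9+139/3.5,57),at('top',259.9+283/3.5,164.9+154/3.5,48))
print([at('top',259.9+u/3.5,164.9+v/3.5,12) for u,v in((24,72),(189,63),(199,222),(33,233))])
a=imaging.snapshot('top')[165:250,260:375].astype(int)
m=(a.min(2)>215).astype('uint8');print(m.sum())"
```

```text
[529.  -47.2  57. ] [ 514.6 -176.    48. ]
[array([597. ,  36.5,  12. ]), array([ 601.1, -104.7,   12. ]), array([ 464.2, -107.8,   12. ]), array([458.6,  32.1,  12. ])]
715
```

Request:
carry_out(
  steps=[
    [[0,0.03,0,0],[0,0.07,0,0],[0,0.11,0,0],[0,0.15,0,0],[0,0.19,0,0],[0,0.2,-0.02,0],[0,0.2,-0.05,0],[0,0.2,-0.09,0],[0,0.2,-0.115,0],[0,0.2,-0.12,0],[0,0.2,-0.12,0]],
  ],
)

```text
clock: 30.7
eef_pos: [520.2, -110.1, 28.3]
tool_rot: [-3.14, -0.001, 1.454]
ft_force: [1.0, 0.1, 0.5]
opening: 28.7
grasp_force: 0.0
```

Request:
carry_out(
  steps=[
    [[0,0,0,0],[0,0,0,0],[0,0,0,0],[0,0,0,0],[0,0,0,0],[0,0,0,0]],
  ],
  grip=0,
  squeeze=25,
)

```text
clock: 31.3
eef_pos: [522.1, -111.9, 30.2]
tool_rot: [3.139, 0.0, 1.453]
ft_force: [1.1, 0.3, 5.7]
opening: 10.0
grasp_force: 25.0
```

Request:
carry_out(
  steps=[
    [[0,0,0.002,0],[0,0,0.004,0],[0.0005,0.0055,0.004,0],[0.0012,0.0112,0.004,0],[0.0012,0.0112,0.002,0],[0.0012,0.0112,0,0],[0.0012,0.0112,0,0]],
  ],
)

```text
clock: 32.0
eef_pos: [522.2, -100.3, 29.4]
tool_rot: [-3.141, 0.0, 1.453]
ft_force: [-2.6, -0.0, 4.4]
opening: 9.9
grasp_force: 25.0
```

Request:
carry_out(
  steps=[
    [[0,0,0,0],[0,0,0,0],[0,0,0,0],[0,0,0.02,0],[0,0,0.06,0],[0,0,0.1,0],[0,0,0.14,0],[0,0,0.17,0],[0,0,0.2,0],[0,0,0.2,0]],
  ],
  grip=0.3,
)

```text
clock: 33.0
eef_pos: [524.8, -101.0, 234.5]
tool_rot: [3.132, 0.002, 1.453]
ft_force: [-0.5, 0.8, -0.6]
opening: 28.8
grasp_force: 0.0
```

Request:
carry_out(
  steps=[
    [[0,0,0.045,0],[0,0.01,0.09,0],[0.005,0.05,0.109,0],[0.0095,0.095,0.109,0],[0.014,0.14,0.109,0],[0.0185,0.185,0.109,0],[0.023,0.23,0.109,0],[0.0275,0.275,0.109,0],[0.032,0.32,0.109,0],[0.0365,0.365,0.109,0],[0.041,0.41,0.109,0],[0.0445,0.445,0.109,0]],
  ],
  grip=0.55,
)

```text
clock: 34.2
eef_pos: [566.1, 347.2, 335.6]
tool_rot: [-3.139, 0.001, 1.454]
ft_force: [0.3, -0.2, -0.4]
opening: 52.7
grasp_force: 0.0
```

Request:
carry_out(
  steps=[
    [[0.0016,0.0135,0,0],[0.0016,0.0135,0,0],[0.0016,0.0135,0,0],[0.0016,0.0135,-0.035,0],[0.0016,0.0135,-0.07,0],[0.0016,0.0135,-0.095,0],[0.0016,0.0135,-0.1,0],[0.0016,0.0135,-0.1,0],[0.0016,0.0135,-0.1,0]],
  ],
)

```text
clock: 35.1
eef_pos: [569.3, 357.9, 240.3]
tool_rot: [3.139, -0.002, 1.452]
ft_force: [0.2, -0.4, 0.3]
opening: 52.5
grasp_force: 0.0
```

Request:
carry_out(
  steps=[
    [[0,0,0,0],[0,0,0,0],[0,0,0,0],[0,0,0,0],[0,0,0,0],[0,0,0,0]],
  ],
  grip=0,
  squeeze=25,
)

```text
clock: 35.7
eef_pos: [570.5, 358.4, 238.2]
tool_rot: [3.136, -0.002, 1.453]
ft_force: [7.3, 1.7, -1.5]
opening: 17.8
grasp_force: 25.0
```

Request:
carry_out(
  steps=[
    [[0.002,-0.0107,0,0],[0.0028,-0.0207,0,0],[0.0025,-0.0307,0,0],[0.0013,-0.0406,0,0],[-0.0008,-0.0503,0,0],[-0.004,-0.0598,0,0],[-0.008,-0.069,0,0],[-0.013,-0.0776,0,0],[-0.019,-0.0858,0,0],[-0.0255,-0.0933,0,0],[-0.0328,-0.1,0,0],[-0.0407,-0.106,0,0]],
  ],
)

```text
clock: 36.9
eef_pos: [528.2, 250.4, 238.1]
tool_rot: [3.138, 0.002, 1.452]
ft_force: [5.6, -2.2, 0.9]
opening: 17.2
grasp_force: 25.0
```

Request:
carry_out(
  steps=[
    [[-0.0086,-0.0053,0,0],[-0.0176,-0.0096,0,0],[-0.027,-0.013,0,0],[-0.0366,-0.0155,0,0],[-0.0465,-0.017,0,0],[-0.0565,-0.0175,0,0],[-0.065,-0.017,0,0],[-0.07,-0.0165,0,0],[-0.0735,-0.0165,0,0],[-0.0735,-0.0165,0,0],[-0.0735,-0.0165,0,0]],
  ],
)

```text
clock: 38.0
eef_pos: [457.8, 233.5, 237.9]
tool_rot: [3.131, 0.003, 1.452]
ft_force: [17.6, -6.6, -3.3]
opening: 17.6
grasp_force: 25.0
```

Request:
carry_out(
  steps=[
    [[0.002,0,0,0],[0.002,0,0,0],[0.002,0,0,0],[0.002,0,0.04,0],[0.002,0,0.08,0],[0.002,0,0.1,0],[0.002,0,0.1,0]],
  ],
  grip=0.32,
)

```text
clock: 38.7
eef_pos: [456.9, 236.4, 342.0]
tool_rot: [3.136, -0.003, 1.454]
ft_force: [-0.6, -0.9, 0.4]
opening: 30.3
grasp_force: 0.0
```

```bash
python3 -c "
from h import *
s=sensors.get_state();print(s['clock'],s['eef_pos'])
a=imaging.snapshot('top')
t=cv2.resize(cv2.imread('pics/c1.png'),(165,120),interpolation=cv2.INTER_AREA)[:,:,::-1].astype(int)
d=np.abs(a[145:265,255:420].astype(int)-t).max(2);print((d>60).sum())
m=(d>60).astype('uint8');n,l,st,ce=cv2.connectedComponentsWithStats(m)
print([(st[i]+[255,145,0,0,0]).tolist() for i in range(1,n) if st[i,4]>8])
r=(a[:,:,0]>150)&(a[:,:,1]<70)&(a[:,:,2]<70);r[:,:110]=0;r[:,260:]=0;ys,xs=np.where(r&(np.arange(420)[:,None]<255));print('red',xs.mean(),ys.mean(),len(xs),proj('top',[457.7,235,271]))
g=(a[:,:,1].astype(int)-a[:,:,0]>25)&(a[:,:,2].astype(int)-a[:,:,0]>0);g[:,:330]=0;g[:,425:]=0;g[:150]=0;g[225:]=0
q=cv2.minAreaRect(np.argwhere(g)[:,::-1].astype('float32'));print(q);print([at('top',u,v,8) for u,v in cv2.boxPoints(q)],at('top',*q[0],8))"
```

```text
38.7 [456.89316936 236.44843638 342.00305344]
607
[[283, 188, 24, 15, 76], [289, 196, 11, 11, 35], [270, 202, 17, 19, 52], [306, 202, 22, 10, 79], [334, 204, 4, 7, 12], [286, 211, 12, 4, 19], [288, 211, 16, 8, 39], [380, 254, 40, 11, 272]]
red nan nan 0 [181.1 222.2]
((378.51141357421875, 186.08175659179688), (42.8938102722168, 60.80521774291992), 82.09283447265625)
[array([ 642.2, -201.8,    8. ]), array([ 663.3, -385.2,    8. ]), array([ 532.6, -393.6,    8. ]), array([ 512.2, -212.9,    8. ])] [ 587.1 -298.3    8. ]<string>:9: RuntimeWarning: Mean of empty slice.
  ret = ret.dtype.type(ret / rcount)
```

Request:
carry_out(
  steps=[
    [[-0.002,-0.03,0,0.018],[-0.005,-0.075,0,0.018],[-0.0085,-0.12,0,0.018],[-0.0115,-0.165,0,0.018],[-0.0145,-0.21,-0.02,0.018],[-0.018,-0.255,-0.04,0.018],[-0.021,-0.3,-0.06,0.018],[-0.024,-0.345,-0.08,0.018],[-0.0275,-0.39,-0.1,0.018],[-0.0305,-0.435,-0.12,0.018],[-0.0335,-0.48,-0.14,0.018],[-0.037,-0.525,-0.16,0.018]],
  ],
)

```text
clock: 39.95
eef_pos: [417.2, -289.7, 174.4]
tool_rot: [-3.138, -0.003, 1.471]
ft_force: [0.8, -0.8, 0.4]
opening: 30.6
grasp_force: 0.0
```

Request:
carry_out(
  steps=[
    [[-0.0023,-0.0359,-0.02,0],[-0.0023,-0.0359,-0.06,0],[-0.0023,-0.0359,-0.083,0],[-0.0023,-0.0359,-0.11,0],[-0.0023,-0.0359,-0.13,0],[-0.0023,-0.0359,-0.144,0],[-0.0023,-0.0359,-0.1468,0],[-0.0023,-0.0359,-0.1468,0],[-0.0023,-0.0359,-0.1468,0]],
  ],
)

```text
clock: 40.85
eef_pos: [417.3, -325.5, 31.9]
tool_rot: [3.14, 0.001, 1.471]
ft_force: [0.6, 0.2, 1.0]
opening: 30.6
grasp_force: 0.0
```

Request:
carry_out(
  steps=[
    [[0,0,0,0],[0,0,0,0],[0,0,0,0],[0,0,0,0],[0,0,0,0],[0,0,0.01,0],[0,0,0.03,0],[0,0,0.064,0],[0,0,0.064,0]],
  ],
  grip=0,
  squeeze=25,
)

```text
clock: 41.75
eef_pos: [419.3, -327.5, 100.5]
tool_rot: [3.134, 0.006, 1.471]
ft_force: [0.8, 0.0, 0.1]
opening: 9.4
grasp_force: 25.0
```

Request:
carry_out(
  steps=[
    [[0.025,-0.0045,0,0],[0.065,-0.012,0,0],[0.105,-0.0195,0,0],[0.145,-0.027,0,0],[0.17,-0.0315,0,0],[0.177,-0.0327,0,0],[0.177,-0.0327,-0.025,0],[0.177,-0.0327,-0.05,0],[0.177,-0.0327,-0.067,0],[0.177,-0.0327,-0.0763,0],[0.177,-0.0327,-0.0763,0],[0.177,-0.0327,-0.0763,0]],
  ],
)

```text
clock: 42.95
eef_pos: [593.8, -358.1, 19.2]
tool_rot: [3.141, 0.0, 1.471]
ft_force: [-0.2, 0.3, -0.9]
opening: 9.5
grasp_force: 25.0
```

Request:
carry_out(
  steps=[
    [[0,0,0,0],[0,0,0,0],[0,0,0,0],[0,0,0.02,0],[0,0,0.05,0],[0,0,0.0763,0],[-0.025,0.01,0.0763,0],[-0.065,0.027,0.0763,0],[-0.105,0.044,0.0763,0],[-0.145,0.06,0.0763,0],[-0.173,0.0703,0.0763,0],[-0.173,0.0703,0.0763,0]],
  ],
  grip=0.32,
)

```text
clock: 44.15
eef_pos: [417.8, -285.9, 94.3]
tool_rot: [-3.14, -0.001, 1.47]
ft_force: [0.7, 0.5, 0.3]
opening: 30.4
grasp_force: 0.0
```

```bash
cat >> h.py <<'E'
def bright(box,z):
    x0,y0,x1,y1=box;a=imaging.snapshot('top')[y0:y1,x0:x1].astype(int)
    m=((a.min(2)>150)&(np.ptp(a,axis=2)<40)).astype('uint8');n,l,st,ce=cv2.connectedComponentsWithStats(m)
    for i in range(1,n):
        if st[i,4]>15:print(st[i]+[x0,y0,0,0,0],np.round(ce[i]+[x0,y0],1),at('top',*(ce[i]+[x0,y0]),z))
E
python3 -c "
from h import *
print(sensors.get_state()['eef_pos'])
bright((340,155,420,225),20)"
```

```text
[ 417.84913725 -285.88406386   94.2977473 ]
[395 177   9  13  83] [398.6 183. ] [ 592.3 -355.9   20. ]
```

Request:
carry_out(
  steps=[
    [[0,0,0,0],[0,0,-0.03,0],[0,0,-0.055,0],[0,0,-0.064,0],[0,0,-0.064,0],[0,0,-0.064,0]],
  ],
)

```text
clock: 44.8
eef_pos: [421.8, -288.2, 31.9]
tool_rot: [3.141, 0.001, 1.471]
ft_force: [0.8, 0.3, -0.3]
opening: 30.6
grasp_force: 0.0
```

Request:
carry_out(
  steps=[
    [[0,0,0,0],[0,0,0,0],[0,0,0,0],[0,0,0,0],[0,0,0,0],[0,0,0.01,0],[0,0,0.03,0],[0,0,0.064,0],[0,0,0.064,0]],
  ],
  grip=0,
)

```text
clock: 45.7
eef_pos: [423.4, -289.7, 100.3]
tool_rot: [3.134, 0.005, 1.471]
ft_force: [0.6, -0.7, -0.1]
opening: 9.5
grasp_force: 25.0
```

Request:
carry_out(
  steps=[
    [[0.025,-0.0045,0,0],[0.065,-0.012,0,0],[0.105,-0.0195,0,0],[0.14,-0.026,0,0],[0.162,-0.0295,0,0],[0.1683,-0.0306,0,0],[0.1683,-0.0306,-0.025,0],[0.1683,-0.0306,-0.05,0],[0.1683,-0.0306,-0.067,0],[0.1683,-0.0306,-0.0763,0],[0.1683,-0.0306,-0.0763,0],[0.1683,-0.0306,-0.0763,0]],
  ],
)

```text
clock: 46.9
eef_pos: [589.0, -318.3, 19.1]
tool_rot: [3.141, 0.0, 1.471]
ft_force: [-0.4, 0.1, -0.5]
opening: 8.9
grasp_force: 25.0
```

Request:
carry_out(
  steps=[
    [[0,0,0,0],[0,0,0,0],[0,0,0,0],[0,0,0.02,0],[0,0,0.05,0],[0,0,0.0763,0],[-0.025,0.01,0.0763,0],[-0.065,0.027,0.0763,0],[-0.105,0.044,0.0763,0],[-0.14,0.058,0.0763,0],[-0.1647,0.0684,0.0763,0],[-0.1647,0.0684,0.0763,0]],
  ],
  grip=0.32,
)

```text
clock: 48.1
eef_pos: [421.8, -248.3, 94.5]
tool_rot: [-3.14, -0.001, 1.47]
ft_force: [0.7, 0.4, 0.6]
opening: 30.4
grasp_force: 0.0
```

```bash
python3 -c "
from h import *
print(sensors.get_state()['eef_pos'])
bright((340,155,420,225),20)"
```

```text
[ 421.80673824 -248.29702403   94.45563891]
[382 178   8  14  84] [385.3 184.7] [ 588.3 -315.8   20. ]
[395 177   9  13  82] [398.6 183. ] [ 592.2 -355.7   20. ]
```

Request:
carry_out(
  steps=[
    [[0,0,0,0],[0,0,-0.03,0],[0,0,-0.055,0],[0,0,-0.064,0],[0,0,-0.064,0],[0,0,-0.064,0]],
  ],
)

```text
clock: 48.75
eef_pos: [425.4, -250.4, 31.9]
tool_rot: [3.141, 0.001, 1.471]
ft_force: [0.3, 0.0, 0.5]
opening: 30.4
grasp_force: 0.0
```

Request:
carry_out(
  steps=[
    [[0,0,0,0],[0,0,0,0],[0,0,0,0],[0,0,0,0],[0,0,0,0],[0,0,0.01,0],[0,0,0.03,0],[0,0,0.064,0],[0,0,0.064,0]],
  ],
  grip=0,
)

```text
clock: 49.65
eef_pos: [427.0, -251.7, 100.3]
tool_rot: [3.134, 0.005, 1.471]
ft_force: [0.1, -0.3, -0.0]
opening: 9.7
grasp_force: 25.0
```

Request:
carry_out(
  steps=[
    [[0.025,-0.0045,0,0],[0.065,-0.012,0,0],[0.105,-0.0185,0,0],[0.135,-0.024,0,0],[0.155,-0.0276,0,0],[0.1601,-0.0286,0,0],[0.1601,-0.0286,-0.025,0],[0.1601,-0.0286,-0.05,0],[0.1601,-0.0286,-0.067,0],[0.1601,-0.0286,-0.0763,0],[0.1601,-0.0286,-0.0763,0],[0.1601,-0.0286,-0.0763,0]],
  ],
)

```text
clock: 50.85
eef_pos: [584.5, -278.5, 19.1]
tool_rot: [3.141, 0.0, 1.471]
ft_force: [0.1, -0.0, -1.7]
opening: 9.2
grasp_force: 25.0
```

Request:
carry_out(
  steps=[
    [[0,0,0,0],[0,0,0,0],[0,0,0,0],[0,0,0.02,0],[0,0,0.05,0],[0,0,0.0763,0],[-0.025,0.01,0.0763,0],[-0.065,0.027,0.0763,0],[-0.105,0.044,0.0763,0],[-0.135,0.057,0.0763,0],[-0.1562,0.0663,0.0763,0],[-0.1562,0.0663,0.0763,0]],
  ],
  grip=0.32,
)

```text
clock: 52.05
eef_pos: [426.2, -210.9, 94.7]
tool_rot: [-3.141, -0.0, 1.471]
ft_force: [0.6, -0.4, -0.5]
opening: 30.4
grasp_force: 0.0
```

```bash
python3 -c "
from h import *
print(sensors.get_state()['eef_pos'])
bright((340,155,420,225),20)"
```

```text
[ 426.22531909 -210.90922612   94.68261369]
[382 178   8  14  87] [385.2 184.7] [ 588.3 -315.6   20. ]
[395 177   9  13  82] [398.6 183. ] [ 592.2 -355.7   20. ]
[369 180   8  14  84] [372.  186.2] [ 584.8 -276.3   20. ]
```

Request:
carry_out(
  steps=[
    [[0,0,0,0],[0,0,-0.03,0],[0,0,-0.055,0],[0,0,-0.064,0],[0,0,-0.064,0],[0,0,-0.064,0]],
  ],
)

```text
clock: 52.7
eef_pos: [429.3, -212.6, 31.9]
tool_rot: [3.141, 0.0, 1.471]
ft_force: [-0.1, 1.2, 0.4]
opening: 30.4
grasp_force: 0.0
```

Request:
carry_out(
  steps=[
    [[0,0,0,0],[0,0,0,0],[0,0,0,0],[0,0,0,0],[0,0,0,0],[0,0,0.01,0],[0,0,0.03,0],[0,0,0.064,0],[0,0,0.064,0]],
  ],
  grip=0,
)

```text
clock: 53.6
eef_pos: [431.0, -213.8, 100.2]
tool_rot: [3.134, 0.004, 1.471]
ft_force: [1.4, -0.7, -0.5]
opening: 9.4
grasp_force: 25.0
```

Request:
carry_out(
  steps=[
    [[0.025,-0.0045,0,0],[0.065,-0.0115,0,0],[0.1,-0.0175,0,0],[0.13,-0.0228,0,0],[0.147,-0.0258,0,0],[0.1515,-0.0266,0,0],[0.1515,-0.0266,-0.025,0],[0.1515,-0.0266,-0.05,0],[0.1515,-0.0266,-0.067,0],[0.1515,-0.0266,-0.0763,0],[0.1515,-0.0266,-0.0763,0],[0.1515,-0.0266,-0.0763,0]],
  ],
)

```text
clock: 54.8
eef_pos: [579.9, -238.8, 19.1]
tool_rot: [3.141, 0.0, 1.471]
ft_force: [0.2, -0.0, -0.3]
opening: 9.1
grasp_force: 25.0
```

Request:
carry_out(
  steps=[
    [[0,0,0,0],[0,0,0,0],[0,0,0,0],[0,0,0.02,0],[0,0,0.05,0],[0,0,0.09,0],[-0.02,-0.02,0.13,0],[-0.05,-0.05,0.16,0],[-0.08,-0.08,0.18,0],[-0.11,-0.11,0.18,0],[-0.14,-0.14,0.18,0],[-0.17,-0.17,0.18,0]],
  ],
  grip=0.32,
)

```text
clock: 56.0
eef_pos: [408.6, -409.7, 199.6]
tool_rot: [3.14, 0.001, 1.471]
ft_force: [0.3, -0.0, -0.1]
opening: 30.2
grasp_force: 0.0
```

Request:
carry_out(
  steps=[
    [[-0.02,-0.04,0,0],[-0.03,-0.08,0,0],[-0.03,-0.08,0,0],[-0.03,-0.08,0,0]],
  ],
)

```text
clock: 56.4
eef_pos: [379.3, -489.0, 198.6]
tool_rot: [-3.142, -0.001, 1.469]
ft_force: [-0.5, 0.6, 0.3]
opening: 30.9
grasp_force: 0.0
```

```bash
python3 -c "
from h import *
print(sensors.get_state()['eef_pos'])
bright((340,155,420,225),20);print('mould');bright((340,225,405,258),27)
a=imaging.snapshot('top')
r=(a[:,:,0]>150)&(a[:,:,1]<90)&(a[:,:,2]<90);r[:,:150]=0;r[:,260:]=0;r[255:]=0;ys,xs=np.where(r);print('red',xs.mean(),ys.mean(),len(xs),proj('top',[457.7,235,271]))
L=a[190:255,145:225].astype(int);m=((L.min(2)>185)&(L[:,:,0]-L[:,:,2]>8)&(L[:,:,0]-L[:,:,2]<50)).astype('uint8');n,l,st,ce=cv2.connectedComponentsWithStats(m);i=1+st[1:,4].argmax()
b=st[i];print('lid',b,at('top',145+b[0]+(b[2]-1)/2,190+b[1]+(b[3]-1)/2,223))
c=cv2.HoughCircles(cv2.resize(cv2.cvtColor(a[165:250,255:345],cv2.COLOR_RGB2GRAY),None,fx=4,fy=4,interpolation=2),cv2.HOUGH_GRADIENT,1,200,param1=100,param2=20,minRadius=50,maxRadius=80)
print(c, at('top',255+c[0,0,0]/4,165+c[0,0,1]/4,57))
f=cv2.resize(np.hstack([a[165:250,255:345],a[165:250,340:430]]),None,fx=4,fy=4,interpolation=2)[:,:,::-1]
cv2.imwrite('pics/end.png',f)"
```

```text
[ 379.34494358 -489.02702907  198.62976732]
[382 178   8  14  87] [385.2 184.7] [ 588.3 -315.6   20. ]
[395 177   9  13  82] [398.6 183. ] [ 592.2 -355.7   20. ]
[364 180  13  20 157] [370.1 189.2] [ 575.8 -270.1   20. ]
mould
red 179.83333333333334 222.16666666666666 24 [181.1 222.2]
lid [  16   11   48   48 1581] [458.3 237.2 223. ]
[[[144.5 158.5  56.8]]] [529.3 -33.1  57. ]
```

```bash
python3 -c "
from h import *
print(proj('top',[579.8,-238.6,20]),proj('top',[584.5,-278.3,20]))
a=imaging.snapshot('top')[172:216,340:412].astype(int)
for r,row in enumerate(a):
    print(172+r,''.join('#' if p.min()>200 else '+' if p.min()>150 and np.ptp(p)<40 else '-' if p.min()>95 and np.ptp(p)<40 else 'g' if p[1]-p[0]>25 else 'd' if p.max()<90 else '.' for p in row))"
```

```text
[359.5 188.2] [372.7 186.3]
172 ......ggggggggggggggggggggggggggggggggggggggggggggggggggggggggggdg-.....
173 ......ggggggggggggggggggggggggggggggggggggggggggggggggggggggggggd.-.....
174 .......ggggggggggggggggggggggggggggggggggggggggggggggggggggggggggd......
175 .......ggggggggggggggggggggggggggggggggggggggggggggggggggggggggggdg.....
176 .......ggggggggggggggggggggggggggggggggggggggggggggggggg--gggggggdg-....
177 .......gggggggggggggggggggggggggggggggggggggggggggggggg-+#####gggdgg....
178 .......gggggggggggggggggggggggggggggggggggg++--gggggggg-+#####ggggg-....
179 .......ggggggggggggggggggggggggggggggggggg+######gggggd-+#####+gggd--...
180 ........gggggggggggggggggggggg-++++-gggggg+######gggggd-+######+ggdg-...
181 ........ggggggggggggggggggggg+#####+gggggd+######-gggg.-++++###+ggdg-...
182 ........ggggggggggggggggggggg+######gggggd+#######gg...-+--.+##-ggdg-...
183 ........ggggggggggggggggggggg+#+####+ggggd+#++####gg...-+-dd-+gggggg-...
184 ........ggggggggggggggggggggg+#+#####-d...-+--+##+ggg.d+#+++##gggggd....
185 ........gggggggggggggggggg----++++###-g..d-+-d-++gggggd+######ggggg
[... 1615 characters left out ...]
.......
207 ............ggggggggggggggggggggggggggggggg---..........................
208 ............gggggggggggggggggggggggg-...................................
209 ............ggggggggggggggggg--.........................................
210 .............gggggggg---................................................
211 ............dgg-........................................................
212 ........................................................................
213 ........................................................................
214 ........................................................................
215 ........................................................................
```

```bash
python3 -c "
from h import *
for q in ([593.8,-357.8],[589.1,-318.1],[584.5,-278.3],[562,-256]): print(proj('side',q+[5]),proj('side',q+[43]))
a=imaging.snapshot('side').astype(int)
for r in range(338,420):
    print(r,''.join('#' if p.min()>200 else '+' if p.min()>150 and np.ptp(p)<40 else '-' if p.min()>95 and np.ptp(p)<40 else 'g' if p[1]-p[0]>25 else 'd' if p.max()<90 else '.' for p in a[r,300:405]))"
```

```text
[362.5 421.9] [365.1 409.2]
[353.3 397.4] [355.4 384.5]
[345.  375.2] [346.7 362.2]
[329.5 364.8] [330.7 351.8]
338 ...............................................gggggggggggggggdggdgg.....................................
339 ..........................................ggggggggggggggggggggggggdgg....................................
340 .....................................gggggggggggggggggggggggggggggdgg....................................
341 ................................gggggggggggggggdgggggggggggggggggggdgg...................................
342 ...........................ggggggggggdgggggggggggggggggggggggggggggdgg...................................
343 ......................gggggggggggggdgggggggggggggggggggggggggggggggggg...................................
344 ................ggggggggggggdgdgggggggggggggggggggggggggggggggggggggdgg..................................
345 ...........gggggggggggggdddgggggggggggggggggggggggggggggggggggggggggggg..................................
346 ....d.gggggggggggggggggggggggggggggggggggggggggggggggggggggggggggggggdgg-...............................
[... 7331 characters left out ...]
####-ggggggggggggggggggggggggggggggdgg..
414 d................dgggggggggggggggggggggggggggggggggggggggggggdd--###-gggggggggggggggggggggggggggggggdggg.
415 d.................dgggggggggggggggggggggggggggggggg-++---...dd..----.dddgggggggggggggggggggggggggggggdgg.
416 d.................dggggggggggggggggggggggggggggggg-#########+-------+######+gggggggggggggggggggggggggdgg.
417 d.................dggggggggggggggggggggggggggggggg-##++####++-------++++####+gggggggggggggggggggggggggdgg
418 d.................dgggggggggggggggggggggggggggggggd+#--+++##+-------++++++##-gggggggggggggggggggggggggdgg
419 d..................dgggggggggggggggggggggggggggggg.+#++++++#+-------+++++++#+ggggggggggggggggggggggggggdg
```

```bash
python3 -c "
from h import *
print(at('side',335.9,356,43),at('side',346.8,364.2,43),at('side',355.5,386,43),at('side',365.5,411,43))
print(proj('top',at('side',335.9,356,43)),proj('top',at('side',346.8,364.2,43)),sensors.get_state()['eef_pos'])"
```

```text
[ 569.1 -264.9   43. ] [ 583.8 -281.9   43. ] [ 588.7 -320.5   43. ] [ 593.7 -360.4   43. ]
[370.1 189.9] [375.6 184.8] [ 380.44115106 -487.53098631  198.85260963]
```

Request:
carry_out(
  steps=[
    [[0.025,0.03,0,0],[0.052,0.062,0,0],[0.08,0.095,0,0],[0.108,0.129,0,0],[0.136,0.162,0,0],[0.165,0.196,0,0],[0.183,0.218,0,0],[0.1896,0.2258,0,0],[0.1896,0.2258,-0.03,0],[0.1896,0.2258,-0.07,0],[0.1896,0.2258,-0.1,0],[0.1896,0.2258,-0.12,0]],
  ],
  grip=0.26,
)

```text
clock: 57.85
eef_pos: [567.6, -262.0, 75.8]
tool_rot: [-3.138, -0.001, 1.471]
ft_force: [-0.1, 0.1, -0.5]
opening: 24.8
grasp_force: 0.0
```

Request:
carry_out(
  steps=[
    [[0,0,0,0],[0,0,-0.02,0],[0,0,-0.04,0],[0,0,-0.055,0],[0,0,-0.06,0],[0,0,-0.06,0],[0,0,-0.06,0]],
  ],
)

```text
clock: 58.55
eef_pos: [569.7, -263.1, 19.7]
tool_rot: [3.141, 0.001, 1.471]
ft_force: [-0.9, -0.0, 0.4]
opening: 24.7
grasp_force: 0.1
```

Request:
carry_out(
  steps=[
    [[0,0,0,0],[0,0,0,0],[0,0,0,0],[0,0,0,0],[0,0,0,0],[0,0,0,0]],
  ],
  grip=0,
  squeeze=15,
)

```text
clock: 59.15
eef_pos: [569.7, -263.1, 19.4]
tool_rot: [3.141, 0.0, 1.471]
ft_force: [-1.3, 0.5, 4.7]
opening: 9.5
grasp_force: 15.0
```

Gripped. Next I lift it, set it back at its own place and retreat.

Request:
carry_out(
  steps=[
    [[0,0,0.01,0],[0,0,0.03,0],[0,0,0.045,0],[0.003,0.008,0.045,0],[0.007,0.017,0.045,0],[0.0104,0.026,0.045,0],[0.0104,0.026,0.045,0],[0.0104,0.026,0.025,0],[0.0104,0.026,0.01,0],[0.0104,0.026,0.0005,0],[0.0104,0.026,0,0],[0.0104,0.026,0,0]],
  ],
)

```text
clock: 60.35
eef_pos: [579.4, -236.7, 17.9]
tool_rot: [-3.14, -0.0, 1.471]
ft_force: [-0.4, 0.4, -1.2]
opening: 9.7
grasp_force: 15.0
```

Request:
carry_out(
  steps=[
    [[0,0,0,0],[0,0,0,0],[0,0,0,0],[0,0,0.015,0],[0,0,0.04,0],[0,0,0.08,0],[0,0,0.12,0],[-0.03,-0.03,0.16,0],[-0.06,-0.06,0.18,0],[-0.1,-0.09,0.18,0],[-0.13,-0.12,0.18,0],[-0.16,-0.15,0.18,0]],
  ],
  grip=0.26,
)

```text
clock: 61.55
eef_pos: [418.4, -388.2, 201.1]
tool_rot: [3.139, 0.002, 1.471]
ft_force: [-0.3, -0.8, 0.3]
opening: 24.9
grasp_force: 0.0
```

Request:
carry_out(
  steps=[
    [[-0.02,-0.04,0,0],[-0.03,-0.08,0,0],[-0.04,-0.1,0,0],[-0.04,-0.1,0,0]],
  ],
)

```text
clock: 61.95
eef_pos: [378.3, -489.4, 200.1]
tool_rot: [3.141, 0.002, 1.467]
ft_force: [0.3, 0.1, 0.8]
opening: 25.0
grasp_force: 0.0
```

```bash
python3 -c "
from h import *
bright((340,155,420,225),20);print('mould');bright((340,225,405,258),27)
a=imaging.snapshot('side').astype(int)
for r in range(340,385):
    print(r,''.join('#' if p.min()>200 else '+' if p.min()>150 and np.ptp(p)<40 else '-' if p.min()>95 and np.ptp(p)<40 else 'g' if p[1]-p[0]>25 else 'd' if p.max()<90 else '.' for p in a[r,315:370]))
b=imaging.snapshot('top');c=cv2.HoughCircles(cv2.resize(cv2.cvtColor(b[165:250,255:345],cv2.COLOR_RGB2GRAY),None,fx=4,fy=4,interpolation=2),cv2.HOUGH_GRADIENT,1,200,param1=100,param2=20,minRadius=50,maxRadius=80);print(c)"
```

```text
[382 178   8  14  87] [385.2 184.7] [ 588.3 -315.6   20. ]
[395 177   9  13  82] [398.6 183. ] [ 592.2 -355.7   20. ]
[369 180   8  14  88] [372.9 186.6] [ 583.3 -278.6   20. ]
[354 182   8  14  85] [358.1 188.5] [ 578.9 -234.4   20. ]
mould
340 .....................-####ggggggggggdggggggggggggggdgg.
341 .................gggg#####+.gggddgggggggggggggggggggggg
342 ............ggggggggg######+ggggggggggggggggggggggggggg
343 .......gggggggggggggd######+ggggggggggggggggggggggggggg
344 .gggggggggggggggggggd-#####-gggggggggggggggggggggggggdg
345 gggggggggggdggggggggg-d-+--gggggggggggggggggggggggggggg
346 gggggggggggggggggggggd----ggggggggggggggggggggggggggggd
347 gdggggggggggggggggggd-----gggg--ggggggggggggggggggggggg
348 ggggggggggggggggggggd-----+#####+gggggggggggggggggggggg
349 gggggggggggggggg--+#+-----+##+###-ggggggggggggggggggggg
350 gggggggggggg####+###+-----+++++##+ggggggggggggggggggggg
351 ggggggggggg+########+-----+++++##+ggggggggggggggggggggg
352 ggggggggggg-##++####------++++++##-gggggggggggggggggggg
353 ggggggggggg.+#++####+----+++######+gggggggggggggggggggg
354 gggggggggggg+#
[... 1165 characters left out ...]
###+gggggggggggg
374 ggggggggggggggggggg+########+------++++###+gggggggggggg
375 ggggggggggggggggggg+########+-----+++++--##-ggggggggggg
376 ggggggggggggggggggg-##++#####+----+###+--##+ggggggggggg
377 ggggggggggggggggggg.+#++#######+++++#######+ggggggggggg
378 gggggggggggggggggggg+###+++-+##############+ggggggggggg
379 gggggggggggggggggggg+################++----.ggggggggggg
380 gggggggggggggggggggg.##########++-----------ggggggggggg
381 ggggggggggggggggggggd+##++------------ggggggggggggggggg
382 ggggggggggggggggggggg----------g.gggggggggggggggggggggg
383 ggggggggggggggggggggg--.g.gggggggggggg-####gggggggggggg
384 gggggggggggggggggggggggggggggggggggggg######ggggggggggg
[[[144.5 158.5  57.5]]]
```

All four castings are separate and flat with stubs up, the cup is unmoved on its board, and the lid is shut.

```bash
python3 -c "
from h import *
print(job.hand_in())"
```

```text
the job is handed in; nothing more can be done
None
```

The job is handed in: the nuggets were tipped in at the collar, the empty cup is upright near the middle of its board, the lid is shut, and all four castings stand stub-up in the green tray. I never saw into the crucible; that every nugget reached it rests on the cup weighing about empty and looking empty afterwards.

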